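# Fit the deck plate to a small rover

### The job

Fit the blue deck plate to the little rover. The plate lies too flat to get a good hold of on the desk, so slide it along the desk through the gap between the soldering-iron stand and the drink can, touching neither of them with plate, gripper or arm, until one end sticks well out over the edge of the desk just beyond them (on the robot's right), and pick it up there, pinching that end by the plate's long sides. The rover's sides are cut away for fingers only at mid-length, so rest the plate across the rims of the open black parts box, let go and take it again by its middle; then lay it in the rover, flat on the four brass standoffs, and let go. Leave the other things on the desk where they are, and do not shove the rover or the box about.

Things in the scene. Friction and masses are not known exactly. Their poses are not given: they have to be found in the camera images.
- deck: The deck plate: a flat blue metal plate 170 x 60 x 3 mm (about 0.07 to 0.11 kg) with black slots printed on it (no real holes), lying flat on the desk at first. Origin at the centre of its underside; x along its 170 mm length, y along its width, z up. Both ends and both sides are alike, so either way round is right.
- deck_end_a (a point): Middle of the deck plate's end at its own +x (85 mm from its centre).
- deck_end_b (a point): Middle of the deck plate's other end, at its own -x.
- desk_edge (a point): A point on the top of the right-hand edge of the desk as the robot sees it (the -y edge), beyond the can and stand. The edge is straight and runs along the world x axis; beyond it there is free space down to the floor, and the desk top is 28 mm thick. The desk top is at z = 0.
- iron_stand: Soldering-iron stand, dark, fixed to the desk: base 70 mm (x) x 120 mm (y) x 22 mm high, yellow sponge, coil and an iron with a green handle leaning up over its middle line to 160 mm height, 65 mm to its +y. Origin: centre of the base's underside. It and the can stand side by side, centres 0.21 to 0.23 m apart along x, either one nearer the robot, with a gap about 150 mm wide.
- can: Full orange drink can standing upright, 66 mm diameter, 115 mm high, 0.36 kg. Origin at the centre of its underside.
- parts_box: Open black organiser box, loose, 0.5 kg: 150 mm (its x) x 100 mm (its y) outside, 50 mm high, walls 3 mm, a few parts under 20 mm high on its floor. Laid along the box's y, the plate bridges it with its ends beyond both rims, and fingers can straddle the plate inside the box. Origin at the centre of its underside.
- chassis: The rover: blue, loose, 0.9 kg, on four black wheels that do not turn. Origin on the desk under its centre; x along its length, z up; alike end for end. Overall 190 x 118 mm. Between its walls is a trough 179 mm long (x) and 66 mm wide (y) for the plate. Its 3 mm side walls are 70 mm high, its end walls 66 mm. The wheels lie outside, 42 to 90 mm either way of the centre along x.
- rover_seat (a point): Middle of the deck plate's seat in the rover: level with the tops of the four brass standoffs, 58 mm above the desk, over the rover's centre. The standoffs stand 72 mm either way along the rover's x and 22 mm either way along its y.
- rover_notch (a point): Centre of the cut-away in the rover's side wall on its +y side (a like one is opposite): 56 mm long (28 mm either way of mid-length), the wall there only 40 mm high, so fingers can reach 18 mm below the seat.
- mouse: Black computer mouse, 58 x 100 x 30 mm, loose. Origin at the centre of its underside.
- breadboard: White breadboard 55 x 165 mm with a red board and black heat sink, 40 mm high, loose. Origin at the centre of its underside.
- wheel_disc: Blue wheel disc, 72 mm diameter, 6 mm thick (9 mm over its nuts), lying flat, loose. Origin at the centre of its underside.
- screwdriver: Grey screwdriver, 170 mm long, lying loose beyond the rover. Origin under its middle, handle to its -x.
Not all that is in view belongs to the job. Of the things that look like the deck, take the one that is nearest to the robot's base at the start.

How it is judged:
By the outcome, as a careful person would: the job done as asked, in the order asked, and still so for the second after the job is handed in, with the robot touching nothing.
It also fails if it takes over 72 s, if anything falls off the work surface, if the arm or the gripper's body presses on something with over 40 N, if the wrist force passes 120 N, or if a joint passes its speed limit or range.

### The arm

A 6-joint arm with a two-finger parallel gripper is mounted at the origin on the work surface. World frame = base frame: x ahead of the robot, y to its left, z up, the work surface at z = 0. Lengths are in m, angles in rad, forces in N, time in s.
With the tool pointing down it reaches from about 0.375 to 0.9 m from the base axis. Payload 3.1 kg.
Tool frame: the origin (TCP) lies on the centre line of the jaws, within the pads' length; the fingertips stand 8 mm ahead of it and the grasp point (between the pads) lies 11 mm behind it (robot.tip_extent is the distance from the TCP to the fingertips, in m); y points along the fingers, z is the direction in which the jaws open and shut, and the axes are right-handed (so a half turn about y gives the same grasp; the last joint's range is limited). The gripper opens to 87 mm and grips with 3 to 60 N. Pads are 19 mm wide; open, the fingers measure 117 mm over their backs; the gripper's body (75 mm by 190 mm) begins 51 mm behind the grasp point.
Start: joints at [-1.452, 0.527, 1.433, -0, 1.181, -0.178], TCP at [0.183, -0.597, 0.199] pointing down, gripper open.
Joint ranges: [-3.08, 3.08], [-0.75, 2.2], [0.22, 2.44], [-1.43, 4.57], [0, 2.65], [-2.85, 2.85]. Speed limits (rad/s): [2.79, 2.79, 3.14, 3.14, 3.14, 3.14].

### API

Orientations are given as a unit quaternion [x, y, z, w].
In Python, from rig import robot gives the robot as it stands.
- The arm moves only by the shell command python3 -m crank 'ROWS' [FORCE]. ROWS is JSON, a list that holds one entry, the list of rows, each a list of 7 numbers: the turn, a rotation vector about the tool's x, y, z in degrees, then the shift along the tool's x, y, z in m, then the opening in per cent of the stroke, from 0 (shut) to 100 (fully open). In form: [[[ax, ay, az, dx, dy, dz, gripper], ...]]. A call has exactly 5 rows; each row shifts and turns the commanded pose from where the row before left it, along the tool's axes as they then stand; what a row does not reach is not made up. A row lasts 1/8 s, in which the tool goes at most 62.5 mm and 10.7 degrees, less where a joint would pass 70% of its speed; a pose out of reach is approached as far as the arm can. A call with a gripper value outside its range is refused whole. The fingers move at their own pace and stop on an object; FORCE is the grip in N (left out, the last holds). Time passes only in rows, so rows that do not move let the fingers close, or fill a call up. It gives the time, the measured TCP pose, the force and the opening at its end, in the units of the state.
- robot.get_obs(): the state, without advancing time (a new reading comes with each control period).
- robot.camera(name): name is "scene" or "top"; returns a dict with "img" (384x512x3 uint8, red, green, blue), "K" (3x3 intrinsics, pixels), "dist_coeffs" ([k1, k2, p1, p2, k3] as OpenCV has them; the pictures are not rectified), "R" (3x3) and "t" (3): a world point X has camera coordinates R X + t. Camera axes: x right, y down, z forward; pixel columns grow to the right and rows downward; lengths in m; the calibration is good to about 2 mm. A picture is of the moment at which its call begins. There is no depth.
- robot.hand_in(): hands the job in, once; it reports no verdict.
Trained networks look in a picture, given as the dict that the camera call returned (one of the last four; its "shot" number tells which), for a name from the list of things; names that differ only in an ending like _2 or _b are one class to them, and where a whole thing is asked for, a point or a joint stands for the part that bears it (a point fixed in the world has none). Each returns a list of dicts, best first, with "conf" (0 to 1); they miss things now and then, are a little off and sometimes report something else, mostly with a low value. They report only what shows in the picture. A call takes as long as a camera call. They do not tell look-alikes from the thing itself.
- robot.spot_in(picture, thing): "at" ([row, column] in pixels, amid what is visible of it).
The state is a dict: "time": time; "q": joint angles; "joint_velocities": joint speeds; "joint_torque": joint torques, N m; "position": TCP position; "tool_rot": TCP orientation; "ft_force": force on the tool from outside, world axes, zero at the start; "moment": the same for the moment, N m; "grip_width": finger opening in m.
Only numpy, scipy, OpenCV 4.12 (cv2) and the standard library are available. Lean on these libraries where they do the work, as an engineer would, in place of code of your own. Each camera call takes 0.05 s, during which the arm holds its last target.

## Working session

There is one attempt and no reset: what is moved stays moved. The work goes in short steps, Python scripts to look and compute and a shell command to move; the robot and the scene stay as the last step left them, time stands still between calls to the robot, and variables do not carry over. Pictures are saved under pics/ and viewed, and the job is handed in when it is done.

```bash
ls -la; mkdir -p pics
python3 - <<'E'
from rig import robot
import cv2
print(robot.get_obs(), robot.tip_extent)
for n in ("scene","top"):
    c=robot.camera(n)
    cv2.imwrite(f"pics/{n}0.png",c["img"][:,:,::-1])
    print(n,c["K"],c["dist_coeffs"],c["R"],c["t"],c["shot"])
    for th in ["deck","iron_stand","can","parts_box","chassis","mouse","breadboard","wheel_disc","screwdriver","deck_end_a","desk_edge","rover_seat","rover_notch"]:
        print(th,[(d["at"],round(d["conf"],2)) for d in robot.spot_in(c,th)])
E
```

```text
total 12
drwxr-xr-x  3 agent agent 4096 Dec  7 16:51 .
drwxr-xr-x 23 root  root  4096 Dec  7 16:51 ..
drwxr-xr-x  2 agent agent 4096 Dec  7 16:51 pics
{'time': 0.0, 'q': array([-1.45151688e+00,  5.28478961e-01,  1.43390599e+00,  2.06517805e-05,
        1.18138264e+00, -1.78498926e-01]), 'joint_velocities': array([ 1.56538041e-03,  6.49713568e-04, -6.49399999e-04, -3.13885343e-05,
       -1.25321581e-04, -1.84138480e-03]), 'joint_torque': array([-5.33428356e-04, -4.40047073e+01, -1.76593727e+01,  6.33569062e-02,
        5.82197669e-02, -1.56249766e-04]), 'position': array([ 0.1833136 , -0.59669509,  0.19816265]), 'tool_rot': array([-0.10485968,  0.7000521 , -0.69851526,  0.10491871]), 'ft_force': array([-0.41388287, -0.31127491,  0.6657031 ]), 'moment': array([0.03069962, 0.01178702, 0.01760516]), 'grip_width': 0.08680971961196753} 0.008
scene [[468.41733449   0.         254.4006972 ]
 [  0.         468.41733449 182.89380699]
 [  0.           0.           1.        ]] [-0.16430411  0.          0.          0.          0.        ] [[-0.60424558  0.79660577  0.01750765]
 [ 0.59374806  0.46480841 -0.65682295]
 [-0.53136665 -0.38648723 -0.75384156]] [ 0.34140286 -0.31912379  1.50702585] 1
deck [([173.3, 244.3], 0.78), ([182.6, 125.6], 0.73)]
iron_stand [([98.6, 218.1], 0.56)]
can [([132.4, 167.6], 0.95)]
parts_box [([204.2, 325.0], 0.68), ([258.9, 389.0], 0.59)]
chassis [([260.0, 391.8], 0.93), ([173.9, 244.0], 0.29)]
mouse [([246.7, 251.1], 0.76)]
breadboard [([223.1, 189.7], 0.7)]
wheel_disc []
screwdriver [([277.1, 310.7], 0.81)]
deck_end_a [([169.5, 239.4], 0.92), ([184.6, 127.7], 0.74), ([254.8, 311.7], 0.33)]Traceback (most recent call last):
  File "<stdin>", line 9, in <module>
ValueError: it knows: breadboard, can, chassis, deck, deck_end, iron_stand, mouse, parts_box, rover_notch, rover_seat, screwdriver, wheel_disc
```

Run:
```python
from rig import robot
import cv2
n="top"
c=robot.camera(n)
cv2.imwrite(f"pics/{n}0.png",c["img"][:,:,::-1])
print(n,c["K"],c["dist_coeffs"],c["R"],c["t"],c["shot"])
for th in ["deck","iron_stand","can","parts_box","chassis","mouse","breadboard","wheel_disc","screwdriver","deck_end_a","rover_seat","rover_notch"]:
        print(th,[(d["at"],round(d["conf"],2)) for d in robot.spot_in(c,th)])
```

```text
top [[422.95195289   0.         249.17593984]
 [  0.         422.95195289 190.68977398]
 [  0.           0.           1.        ]] [-0.14077106  0.          0.          0.          0.        ] [[ 0.00982295 -0.99982954 -0.01563331]
 [-0.99849041 -0.00896247 -0.05419021]
 [ 0.05404086  0.01614202 -0.99840824]] [0.01936092 0.56291541 1.05295277] 2
deck [([118.8, 368.4], 0.68)]
iron_stand [([266.8, 372.5], 0.63)]
can [([179.9, 366.5], 0.88)]
parts_box [([213.7, 181.7], 0.81)]
chassis [([190.8, 107.2], 0.64)]
mouse [([132.3, 222.0], 0.7), ([267.1, 370.9], 0.2)]
breadboard [([119.8, 286.8], 0.78)]
wheel_disc []
screwdriver [([137.3, 158.5], 0.9), ([213.5, 183.6], 0.43)]
deck_end_a [([118.6, 364.2], 0.6), ([199.4, 281.1], 0.56), ([192.2, 107.6], 0.5)]
rover_seat [([189.9, 105.3], 0.6)]
rover_notch [([187.6, 109.7], 0.72)]
```

View pics/scene0.png

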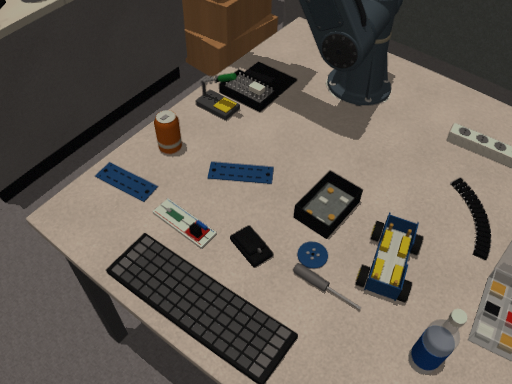

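View pics/top0.png

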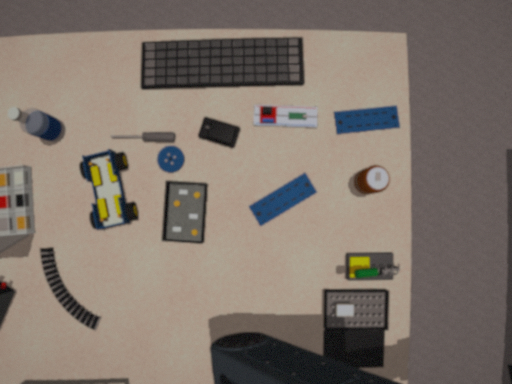

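Candidates for the deck in the top picture are the blue plate at about (row 199, col 283) and its look-alike at (119, 367). The rover and the wheel disc are also blue. I'll measure all of them now.

```bash
cat > h.py <<'E'
import numpy as np, cv2
from rig import robot
def p2w(c,rc,z=0.0):
    rc=np.atleast_2d(np.asarray(rc,float))
    uv=rc[:,::-1].reshape(-1,1,2).copy()
    n=cv2.undistortPoints(uv,np.array(c["K"]),np.array(c["dist_coeffs"])).reshape(-1,2)
    R=np.array(c["R"]);t=np.array(c["t"])
    d=np.c_[n,np.ones(len(n))]@R
    o=-R.T@t
    z=np.broadcast_to(z,(len(n),))
    s=(z-o[2])/d[:,2]
    return o+d*s[:,None]
def w2p(c,X):
    X=np.atleast_2d(np.asarray(X,float))
    R=np.array(c["R"]);rv=cv2.Rodrigues(R)[0]
    p=cv2.projectPoints(X.reshape(-1,1,3),rv,np.array(c["t"]),np.array(c["K"]),np.array(c["dist_coeffs"]))[0].reshape(-1,2)
    return p[:,::-1]
def blue(c,z=0.003,amin=60):
    im=cv2.cvtColor(c["img"],cv2.COLOR_RGB2HSV)
    m=cv2.inRange(im,(98,110,30),(125,255,255))
    m=cv2.morphologyEx(m,cv2.MORPH_CLOSE,np.ones((3,3),np.uint8))
    cs,_=cv2.findContours(m,cv2.RETR_EXTERNAL,cv2.CHAIN_APPROX_NONE)
    out=[]
    for k in cs:
        if cv2.contourArea(k)<amin: continue
        P=p2w(c,k.reshape(-1,2)[:,::-1],z)[:,:2]
        (cx,cy),(w,h),a=cv2.minAreaRect((P*1000).astype(np.float32))
        if w<h: w,h=h,w;a+=90
        mm=k.reshape(-1,2).mean(0)
        out.append((round(float(mm[1])),round(float(mm[0])),cx/1000,cy/1000,w,h,(a+90)%180-90))
    return out
def crop(c,r0,r1,c0,c1,name,s=4):
    cv2.imwrite(name,cv2.resize(c["img"][r0:r1,c0:c1,::-1],None,fx=s,fy=s,interpolation=cv2.INTER_CUBIC))
E
python3 - <<'E'
from h import *
T=robot.camera("top");S=robot.camera("scene")
for c in (T,S):
    for b in blue(c): print([round(float(x),3) for x in b])
print("edge",p2w(T,[[50,408],[150,410],[200,410],[300,410]],0))
print("far edge",p2w(T,[[36,100],[33,300]],0))
print("can",p2w(T,[[179.9,374]],.115),p2w(S,[[117,166]],.115))
print("stand base T",p2w(T,[[253,346],[253,393],[279,393],[279,346]],.022))
crop(T,150,300,230,420,"pics/t1.png")
crop(T,140,255,70,220,"pics/t2.png",5)
crop(S,60,220,90,290,"pics/s1.png")
crop(S,160,320,280,440,"pics/s2.png")
E
```

```text
[218.0, 96.0, 0.489, 0.425, 60.118, 19.394, 22.31]
[199.0, 282.0, 0.543, -0.06, 162.843, 54.247, -58.611]
[162.0, 99.0, 0.628, 0.419, 91.766, 64.774, -79.91]
[159.0, 170.0, 0.644, 0.229, 62.792, 60.371, 1.264]
[129.0, 51.0, 0.725, 0.559, 58.551, 47.656, -19.599]
[119.0, 366.0, 0.752, -0.28, 163.905, 54.122, -82.711]
[354.0, 426.0, 0.704, 0.55, 68.311, 65.489, 78.2]
[255.0, 312.0, 0.642, 0.226, 68.241, 68.239, -52.721]
[256.0, 392.0, 0.525, 0.378, 231.402, 79.707, 13.653]
[182.0, 126.0, 0.753, -0.282, 168.163, 58.513, -82.937]
[172.0, 240.0, 0.543, -0.064, 168.037, 58.314, -58.441]
edge [[ 0.94761277 -0.40001989  0.        ]
 [ 0.67408311 -0.39543926  0.        ]
 [ 0.54306079 -0.39340579  0.        ]
 [ 0.28344438 -0.39493465  0.        ]]
far edge [[ 0.98431401  0.43783374  0.        ]
 [ 0.98670031 -0.10676411  0.        ]]
can [[ 0.58489009 -0.26532622  0.115     ]] [[ 0.58925094 -0.27424945  0.115     ]]
stand base T [[ 0.40803082 -0.21985457  0.022     ]
 [ 0.40789503 -0.34056618  0.022     ]
 [ 0.34207582 -0.34122549  0.022     ]
 [ 0.34274933 -0.22047234  0.022     ]]
```

View pics/t1.png

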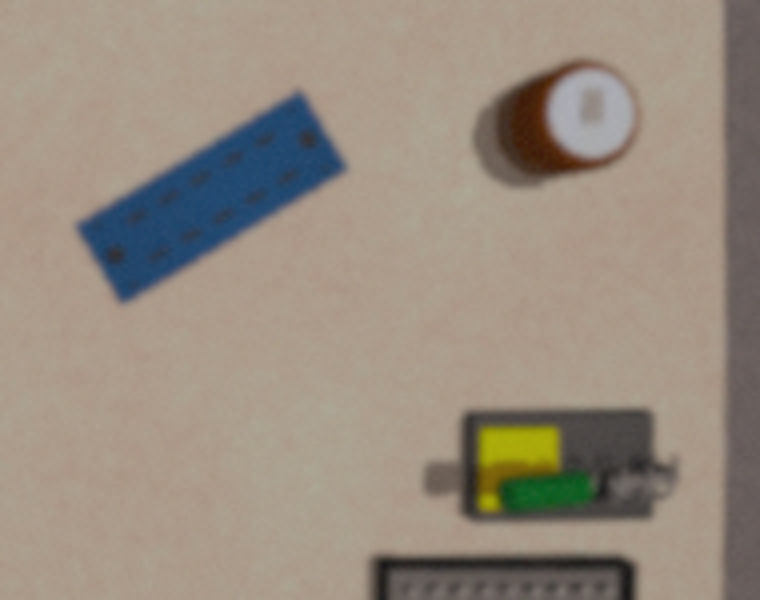

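View pics/t2.png

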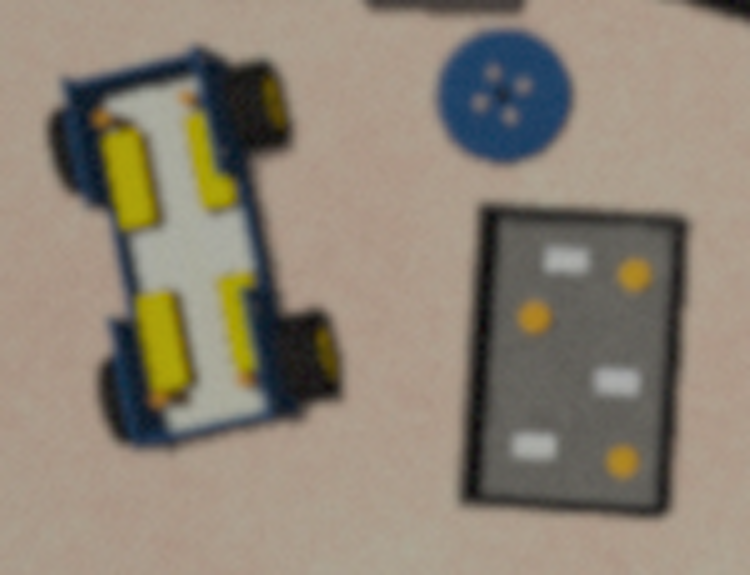

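View pics/s1.png

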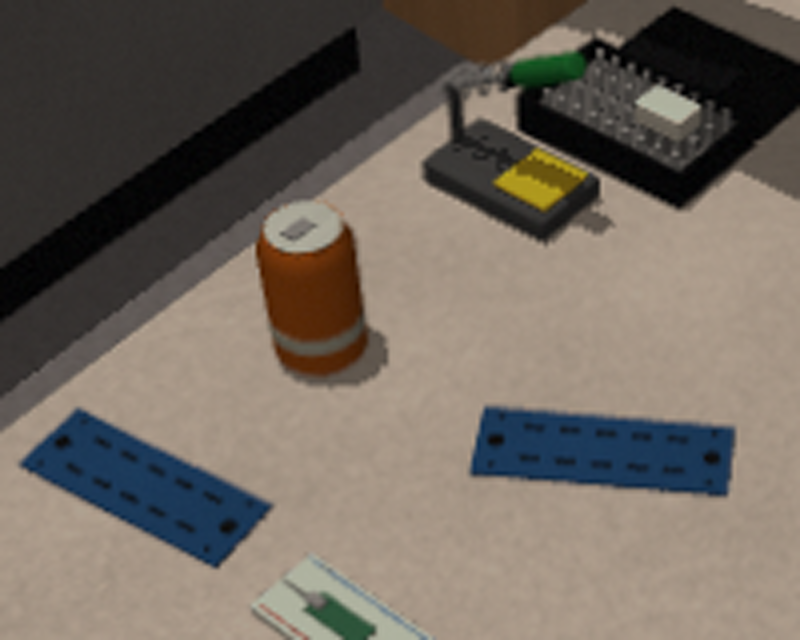

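View pics/s2.png

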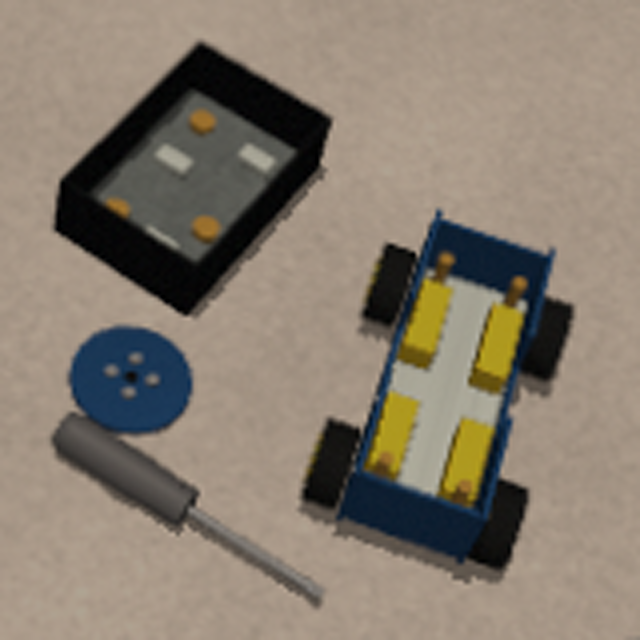

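The deck is the plate at top (199, 283), 0.55 m from the base. The look-alike at (119, 367) is 0.80 m away. The crop shows a plain blue 170 x 60 plate with slots. The can top is at about (178, 378) and the stand at (266, 370). Next I'll measure the rover, box, can and gripper axes.

Run:
```python
from h import *
from scipy.spatial.transform import Rotation as Ro
np.set_printoptions(precision=4,suppress=True)
T=robot.camera("top");S=robot.camera("scene")
t2=lambda L:[[140+y/5,70+x/5] for x,y in L]
s2=lambda L:[[160+y/4,280+x/4] for x,y in L]
for c,L in((T,t2([(100,117),(188,98),(248,380),(158,398)])),(S,s2([(385,460),(463,487),(518,283),(445,258)]))):
    P=p2w(c,L,.058);print("rover standoffs",P[:,:2].tolist(),P.mean(0))
    l=(P[0]+P[1]-P[2]-P[3])/2;w=(P[0]+P[3]-P[1]-P[2])/2
    print(np.linalg.norm(l),np.linalg.norm(w),np.degrees(np.arctan2(l[1],l[0])))
for c,L in((T,t2([(482,205),(687,217),(668,515),(462,500)])),(S,s2([(58,187),(200,42),(330,122),(188,265)]))):
    P=p2w(c,L,.05);print("box",P[:,:2].tolist(),P.mean(0))
    e=[P[(i+1)%4]-P[i] for i in range(4)]
    print([(round(float(np.linalg.norm(v)),4),round(float(np.degrees(np.arctan2(v[1],v[0]))),1)) for v in e])
print("can",p2w(T,[[178.2,378.5]],.115),p2w(S,[[116.5,166]],.115))
print("stand S",p2w(S,[[60+162/4,90+425/4],[60+122/4,90+483/4],[60+178/4,90+598/4],[60+222/4,90+545/4]],.022))
o=robot.get_obs();print(Ro.from_quat(o["tool_rot"]).as_matrix())
```

```text
rover standoffs [[0.6252119317538408, 0.422970143383885], [0.6347854127658862, 0.3773852476252388], [0.4950917326307823, 0.34261490589709287], [0.4854641214352224, 0.3885689624674346]] [0.5601 0.3829 0.058 ]
0.14393770017959998 0.046765536817868596 13.90323519899913
rover standoffs [[0.6358830368433646, 0.37816377700343434], [0.6252673847148129, 0.42015022975265304], [0.4848575272410699, 0.3862432993728553], [0.4950334718527809, 0.3434498979610015]] [0.5603 0.382  0.058 ]
0.1447546874981331 0.04364605986392821 13.710989118745292
box [[0.5829543433212658, 0.22866517756430468], [0.5778285038979846, 0.12678056859401649], [0.43195994011763894, 0.13410210460525107], [0.4376454532000791, 0.23603963016071883]] [0.5076 0.1814 0.05  ]
[(0.102, -92.9), (0.1461, 177.1), (0.1021, 86.8), (0.1455, -2.9)]
box [[0.5841238192553496, 0.13263284222806537], [0.43103459986236115, 0.1387697108309242], [0.43845740240813225, 0.23748531355264127], [0.5853953675917941, 0.2240116146414352]] [0.5098 0.1832 0.05  ]
[(0.1532, 177.7), (0.099, 85.7), (0.1476, -5.2), (0.0914, -90.8)]
can [[ 0.589 -0.276  0.115]] [[ 0.5878 -0.2757  0.115 ]]
stand S [[ 0.4085 -0.3399  0.022 ]
 [ 0.3444 -0.3373  0.022 ]
 [ 0.3428 -0.225   0.022 ]
 [ 0.4061 -0.2241  0.022 ]]
[[-0.956   0.      0.2934]
 [-0.2934  0.     -0.956 ]
 [-0.     -1.      0.    ]]
```

```bash
cat >> h.py <<'E'
from scipy.spatial.transform import Rotation as Ro
def plan(tgt,psi,n,start=None,psi0=None):
    """rows to go from present pose to TCP tgt, tool down, jaw yaw psi deg; shift along axes before the row's turn"""
    o=robot.get_obs()
    p=np.array(o["position"] if start is None else start);R=Ro.from_quat(o["tool_rot"]).as_matrix()
    a0=np.degrees(np.arctan2(R[1,2],R[0,2])) if psi0 is None else psi0
    print("t %.2f"%o["time"],"now",p.round(4),"psi %.2f"%a0,"tilt",np.round(np.degrees([R[0,1],R[1,1]]),2),"F",np.round(o["ft_force"],1),"w %.4f"%o["grip_width"])
    da=(psi-a0+180)%360-180
    for i in range(n):
        a=np.radians(a0+da*i/n)
        d=(np.array(tgt)-p)/n
        z=np.array([np.cos(a),np.sin(a),0]);y=np.array([0,0,-1.]);x=np.cross(y,z)
        print([0,round(-da/n,2),0,round(float(d@x),4),round(float(d@y),4),round(float(d@z),4)])
E
python3 -c "
from h import *
plan([0.183,-0.597,0.26],-72.9,2)
print();plan([0.525,-0.032,0.26],-58.5,13,[0.183,-0.597,0.26])
"
```

```text
t 1.40 now [ 0.1834 -0.5975  0.1992] psi -72.94 tilt [0. 0.] F [-0.1  0.4  0.6] w 0.0867
[0, np.float64(-0.02), 0, 0.0001, -0.0304, -0.0003]
[0, np.float64(-0.02), 0, 0.0001, -0.0304, -0.0003]

t 1.40 now [ 0.183 -0.597  0.26 ] psi -72.94 tilt [0. 0.] F [-0.1  0.4  0.6] w 0.0867
[0, np.float64(-1.11), 0, -0.0379, 0.0, -0.0338]
[0, np.float64(-1.11), 0, -0.0385, 0.0, -0.0331]
[0, np.float64(-1.11), 0, -0.0392, 0.0, -0.0323]
[0, np.float64(-1.11), 0, -0.0398, 0.0, -0.0316]
[0, np.float64(-1.11), 0, -0.0404, 0.0, -0.0308]
[0, np.float64(-1.11), 0, -0.041, 0.0, -0.03]
[0, np.float64(-1.11), 0, -0.0416, 0.0, -0.0292]
[0, np.float64(-1.11), 0, -0.0421, 0.0, -0.0284]
[0, np.float64(-1.11), 0, -0.0427, 0.0, -0.0276]
[0, np.float64(-1.11), 0, -0.0432, 0.0, -0.0267]
[0, np.float64(-1.11), 0, -0.0437, 0.0, -0.0259]
[0, np.float64(-1.11), 0, -0.0442, 0.0, -0.025]
[0, np.float64(-1.11), 0, -0.0447, 0.0, -0.0242]
```

```bash
python3 -m crank '[[[0,0,0,0,-0.03,0,50],[0,0,0,0,-0.03,0,50],[0,-1.1,0,-0.038,0,-0.034,50],[0,-1.1,0,-0.0385,0,-0.033,50],[0,-1.1,0,-0.039,0,-0.0325,50]]]' 10
python3 -m crank '[[[0,-1.1,0,-0.04,0,-0.0315,50],[0,-1.1,0,-0.0405,0,-0.031,50],[0,-1.1,0,-0.041,0,-0.03,50],[0,-1.1,0,-0.0415,0,-0.029,50],[0,-1.1,0,-0.042,0,-0.0285,50]]]'
python3 -m crank '[[[0,-1.1,0,-0.0425,0,-0.0275,50],[0,-1.1,0,-0.043,0,-0.027,50],[0,-1.1,0,-0.0435,0,-0.026,50],[0,-1.1,0,-0.044,0,-0.025,50],[0,-1.2,0,-0.0445,0,-0.024,50]]]'
python3 -c "
from h import *
plan([0.525,-0.032,0.05],-58.5,5)
c=robot.camera('scene');cv2.imwrite('pics/s3.png',c['img'][:,:,::-1])
c=robot.camera('top');cv2.imwrite('pics/t3.png',c['img'][:,:,::-1])
"
```

```text
time: 2.02
position: [0.2627, -0.4657, 0.2593]
tool_rot: [0.125, -0.696, 0.696, -0.125]
ft_force: [0.5, 0.1, 0.1]
grip_width: 0.0471
time: 2.65
position: [0.3948, -0.2483, 0.2595]
tool_rot: [0.158, -0.689, 0.689, -0.159]
ft_force: [0.6, -0.3, 0.7]
grip_width: 0.0437
time: 3.28
position: [0.5259, -0.0315, 0.2594]
tool_rot: [0.192, -0.68, 0.681, -0.192]
ft_force: [1.2, -0.3, -0.5]
grip_width: 0.0436
t 3.27 now [ 0.5259 -0.0315  0.2594] psi -58.49 tilt [ 0.04 -0.02] F [ 1.2 -0.3 -0.5] w 0.0436
[0, np.float64(0.0), 0, 0.0002, 0.0419, 0.0]
[0, np.float64(0.0), 0, 0.0002, 0.0419, 0.0]
[0, np.float64(0.0), 0, 0.0002, 0.0419, 0.0]
[0, np.float64(0.0), 0, 0.0002, 0.0419, 0.0]
[0, np.float64(0.0), 0, 0.0002, 0.0419, 0.0]
```

View pics/s3.png

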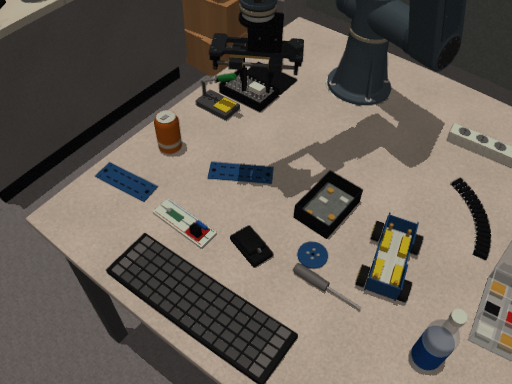

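View pics/t3.png

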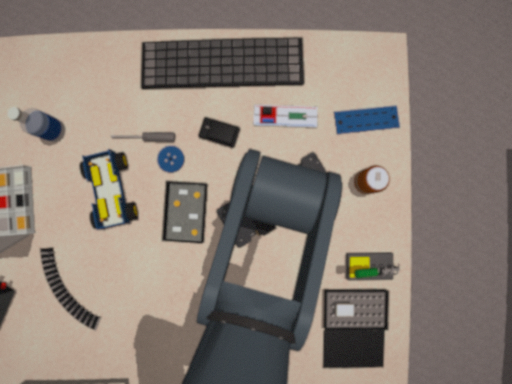

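The pictures confirm that the gripper's 190 mm bar runs along the jaws (scene, about (50, 257)), so the jaws stay along the travel direction through the gap. Lowering onto the plate.

```bash
python3 -m crank '[[[0,0,0,0,0.055,0,50],[0,0,0,0,0.055,0,50],[0,0,0,0,0.055,0,50],[0,0,0,0,0.055,0,50],[0,0,0,0,0.016,0,50]]]'
python3 -m crank '[[[0,0,0,0,0.007,0,50],[0,0,0,0,0.004,0,50],[0,0,0,0,0.001,0,50],[0,0,0,0,0.001,0,50],[0,0,0,0,0,0,50]]]'
```

```text
time: 4.0
position: [0.5224, -0.033, 0.0205]
tool_rot: [-0.193, 0.682, -0.68, 0.189]
ft_force: [0.1, -0.7, 0.1]
grip_width: 0.0433
time: 4.62
position: [0.5254, -0.033, 0.0108]
tool_rot: [0.191, -0.68, 0.681, -0.192]
ft_force: [-0.5, 0.7, 0.3]
grip_width: 0.0434
```

```bash
python3 -m crank '[[[0,0,0,0,0.001,0,50],[0,0,0,0,0.001,0,50],[0,0,0,0,0,0,50],[0,0,0,0,0,0,50],[0,0,0,0,0,0,50]]]'
```

```text
time: 5.25
position: [0.525, -0.033, 0.0081]
tool_rot: [-0.192, 0.681, -0.681, 0.192]
ft_force: [-0.8, -0.8, -0.2]
grip_width: 0.0435
```

```bash
python3 -m crank '[[[0,0,0,0,0.001,0,50],[0,0,0,0,0.001,0,50],[0,0,0,0,0,0,50],[0,0,0,0,0,0,50],[0,0,0,0,0,0,50]]]'
python3 -c "
from h import *
c=robot.camera('scene');crop(c,90,230,150,350,'pics/s4.png')
print(w2p(c,[[.525,-.033,.003]]))
print(robot.get_obs()['ft_force'])
"
```

```text
time: 5.88
position: [0.5251, -0.033, 0.0062]
tool_rot: [0.192, -0.681, 0.681, -0.192]
ft_force: [0.3, 0.1, 0.4]
grip_width: 0.0437
[[173.54718412 253.62108029]]
[-0.0968344   0.21723814  0.20311924]
```

View pics/s4.png

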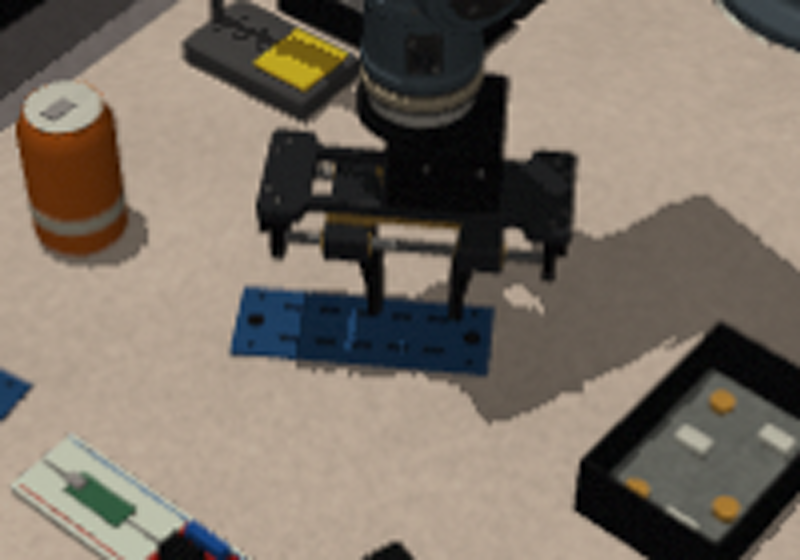

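```bash
python3 -m crank '[[[0,0,0,0,0.001,0,50],[0,0,0,0,0,0,50],[0,0,0,0,0.001,0,50],[0,0,0,0,0,0,50],[0,0,0,0,0,0,50]]]'
```

```text
time: 6.55
position: [0.5251, -0.033, 0.0041]
tool_rot: [-0.192, 0.681, -0.681, 0.192]
ft_force: [-0.2, 0.3, 0.2]
grip_width: 0.0436
```

```bash
python3 -m crank '[[[0,0,0,0,0.001,0,50],[0,0,0,0,0,0,50],[0,0,0,0,0.001,0,50],[0,0,0,0,0,0,50],[0,0,0,0,0,0,50]]]'
```

```text
time: 7.18
position: [0.525, -0.033, 0.0021]
tool_rot: [-0.192, 0.681, -0.681, 0.192]
ft_force: [0.0, -0.2, 0.0]
grip_width: 0.0436
```

```bash
python3 -c "
from h import *
c=robot.camera('scene');crop(c,140,190,200,280,'pics/s5.png',9)
o=robot.get_obs();R=Ro.from_quat(o['tool_rot']).as_matrix();p=o['position'];print(p,R)
for s in(-.0217,.0217):
  for z in (0,.008): print(w2p(c,[p+R[:,2]*s+R[:,1]*z]))
print(robot.tip_extent,[x for x in dir(robot) if x[0]!='_'])
"
```

```text
[ 0.52504295 -0.03296059  0.00216377] [[-8.52976300e-01  3.55695765e-05  5.21949644e-01]
 [-5.21949644e-01  3.46510163e-06 -8.52976301e-01]
 [-3.21486143e-05 -9.99999999e-01  1.56098782e-05]]
[[174.47847515 261.78489888]]
[[176.49750819 261.69648531]]
[[173.07535332 245.4663904 ]]
[[175.09736506 245.45669322]]
0.008 ['Unreachable', 'camera', 'get_obs', 'hand_in', 'spot_in', 'tip_extent']
```

View pics/s5.png

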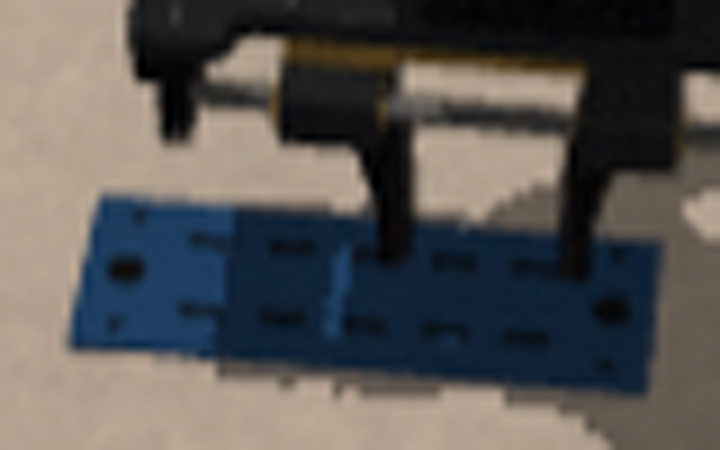

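```bash
python3 -m crank '[[[0,0,0,0,0.001,0,50],[0,0,0,0,0.001,0,50],[0,0,0,0,0.001,0,50],[0,0,0,0,0,0,50],[0,0,0,0,0,0,50]]]'
python3 -c "
from h import *
c=robot.camera('scene');crop(c,140,190,200,280,'pics/s6.png',9)"
```

```text
time: 7.85
position: [0.525, -0.033, -0.0008]
tool_rot: [0.192, -0.681, 0.681, -0.192]
ft_force: [-0.1, 0.1, -0.4]
grip_width: 0.0434
```

View pics/s6.png

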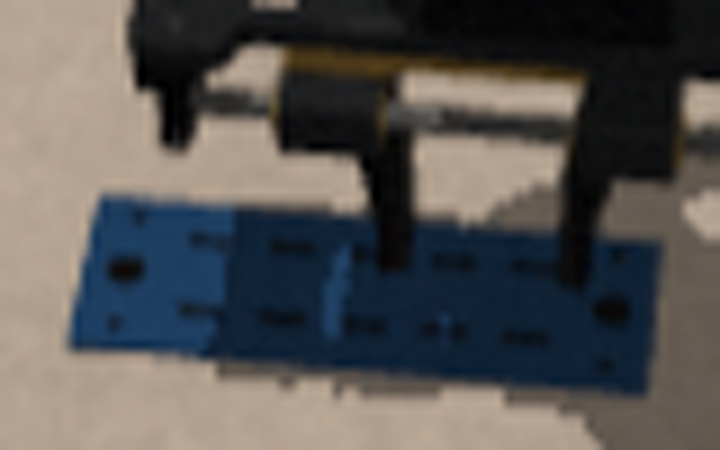

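```bash
python3 -m crank '[[[0,0,0,0,0.001,0,50],[0,0,0,0,0.001,0,50],[0,0,0,0,0.001,0,50],[0,0,0,0,0.001,0,50],[0,0,0,0,0,0,50]]]'
```

```text
time: 8.52
position: [0.525, -0.033, -0.005]
tool_rot: [-0.192, 0.681, -0.681, 0.192]
ft_force: [0.1, 1.0, 0.5]
grip_width: 0.0434
```

```bash
python3 -m crank '[[[0,0,0,0,0.001,0,50],[0,0,0,0,0.001,0,50],[0,0,0,0,0.001,0,50],[0,0,0,0,0.001,0,50],[0,0,0,0,0,0,50]]]'
```

```text
time: 9.15
position: [0.525, -0.033, -0.009]
tool_rot: [-0.192, 0.681, -0.681, 0.192]
ft_force: [0.0, -0.7, -0.4]
grip_width: 0.0435
```

```bash
python3 -c "
from h import *
c=robot.camera('scene');crop(c,120,195,190,290,'pics/s7.png',8)
c=robot.camera('top');crop(c,120,260,200,380,'pics/t7.png',4)"
```

```text
(no output)
```

View pics/s7.png

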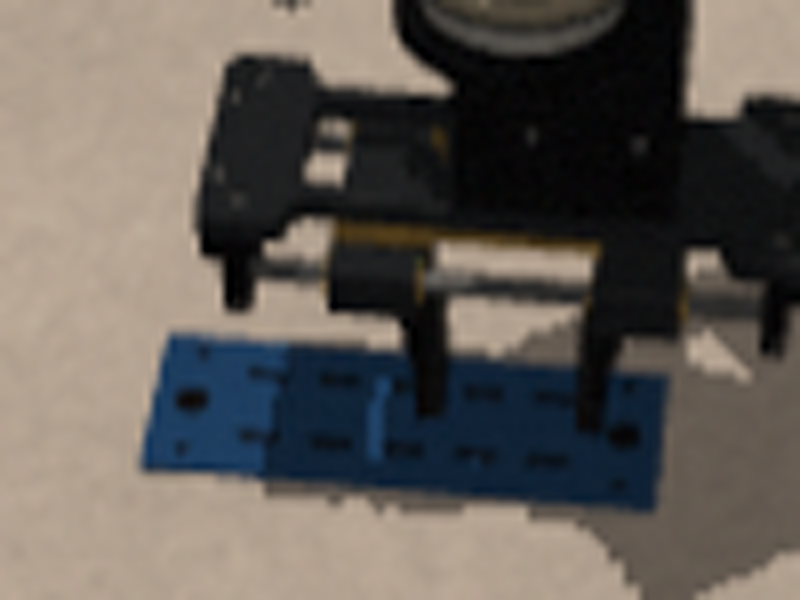

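View pics/t7.png

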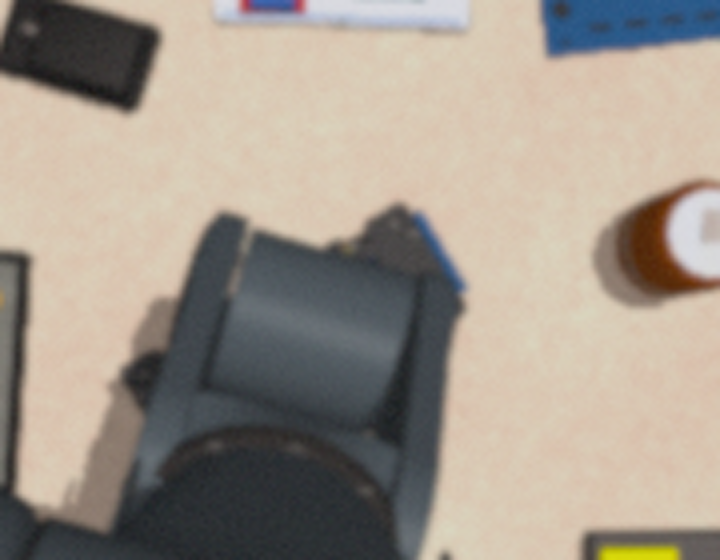

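```bash
python3 -m crank '[[[0,0,0,0,0.001,0,50],[0,0,0,0,0.001,0,50],[0,0,0,0,0.001,0,50],[0,0,0,0,0,0,50],[0,0,0,0,0,0,50]]]'
```

```text
time: 9.88
position: [0.525, -0.033, -0.0119]
tool_rot: [-0.192, 0.681, -0.681, 0.192]
ft_force: [1.5, 0.2, 0.2]
grip_width: 0.0436
```

```bash
python3 -m crank '[[[0,0,0,0,0.001,0,50],[0,0,0,0,0.001,0,50],[0,0,0,0,0.001,0,50],[0,0,0,0,0,0,50],[0,0,0,0,0,0,50]]]'
```

```text
time: 10.5
position: [0.525, -0.033, -0.0149]
tool_rot: [-0.192, 0.681, -0.681, 0.192]
ft_force: [-0.0, -0.3, 0.1]
grip_width: 0.0435
```

```bash
python3 -m crank '[[[0,0,0,0,0.001,0,50],[0,0,0,0,0.001,0,50],[0,0,0,0,0.001,0,50],[0,0,0,0,0,0,50],[0,0,0,0,0,0,50]]]'
python3 -c "
from h import *
c=robot.camera('scene');crop(c,120,195,190,290,'pics/s8.png',8)"
```

```text
time: 11.12
position: [0.525, -0.033, -0.0179]
tool_rot: [0.192, -0.681, 0.681, -0.192]
ft_force: [-0.6, 0.6, 0.1]
grip_width: 0.0436
```

View pics/s8.png

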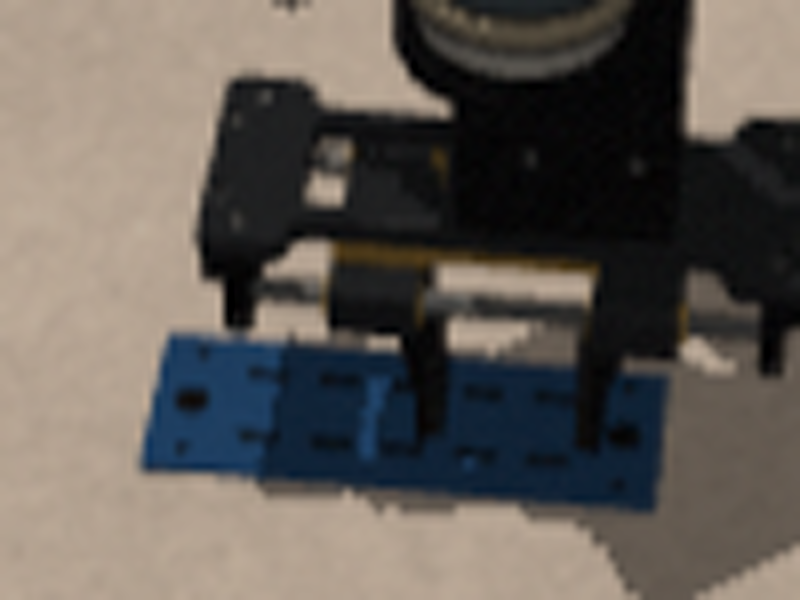

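```bash
python3 -m crank '[[[0,0,0,0,0.001,0,50],[0,0,0,0,0,0,50],[0,0,0,0,0.001,0,50],[0,0,0,0,0,0,50],[0,0,0,0,0,0,50]]]'
```

```text
time: 11.8
position: [0.525, -0.033, -0.0199]
tool_rot: [-0.192, 0.681, -0.681, 0.192]
ft_force: [-0.6, -0.4, -0.4]
grip_width: 0.0436
```

```bash
python3 -m crank '[[[0,0,0,0,0.001,0,50],[0,0,0,0,0,0,50],[0,0,0,0,0.001,0,50],[0,0,0,0,0,0,50],[0,0,0,0,0,0,50]]]'
```

```text
time: 12.42
position: [0.5251, -0.033, -0.02]
tool_rot: [0.192, -0.68, 0.681, -0.192]
ft_force: [-2.8, -0.2, 14.6]
grip_width: 0.0436
```

Contact came at reported z ≈ -0.020, so the real fingertips are at reported z + 0.023. The stated 8 mm tip extent doesn't hold here and I'll use the measured offset. The press is about 15 N. Dragging and turning now.

```bash
python3 -c "
from h import *
plan([0.483,-0.075,-0.022],-90,8)"
```

```text
t 12.43 now [ 0.5251 -0.033  -0.02  ] psi -58.53 tilt [ 0.04 -0.01] F [-2.8 -0.2 14.6] w 0.0436
[0, np.float64(3.93), 0, 0.0072, 0.0002, 0.0017]
[0, np.float64(3.93), 0, 0.0071, 0.0002, 0.0022]
[0, np.float64(3.93), 0, 0.0069, 0.0002, 0.0027]
[0, np.float64(3.93), 0, 0.0067, 0.0002, 0.0032]
[0, np.float64(3.93), 0, 0.0065, 0.0002, 0.0036]
[0, np.float64(3.93), 0, 0.0062, 0.0002, 0.0041]
[0, np.float64(3.93), 0, 0.0059, 0.0002, 0.0045]
[0, np.float64(3.93), 0, 0.0056, 0.0002, 0.0049]
```

```bash
python3 -m crank '[[[0,3.9,0,0.007,0,0.002,50],[0,3.9,0,0.007,0,0.002,50],[0,3.9,0,0.007,0,0.0025,50],[0,3.9,0,0.007,0,0.003,50],[0,3.9,0,0.0065,0,0.0035,50]]]'
python3 -c "
from h import *
c=robot.camera('scene');crop(c,120,195,190,290,'pics/s9.png',8)"
```

```text
time: 13.05
position: [0.5024, -0.0588, -0.02]
tool_rot: [0.069, -0.703, 0.704, -0.075]
ft_force: [4.5, 6.3, 11.2]
grip_width: 0.0434
```

View pics/s9.png

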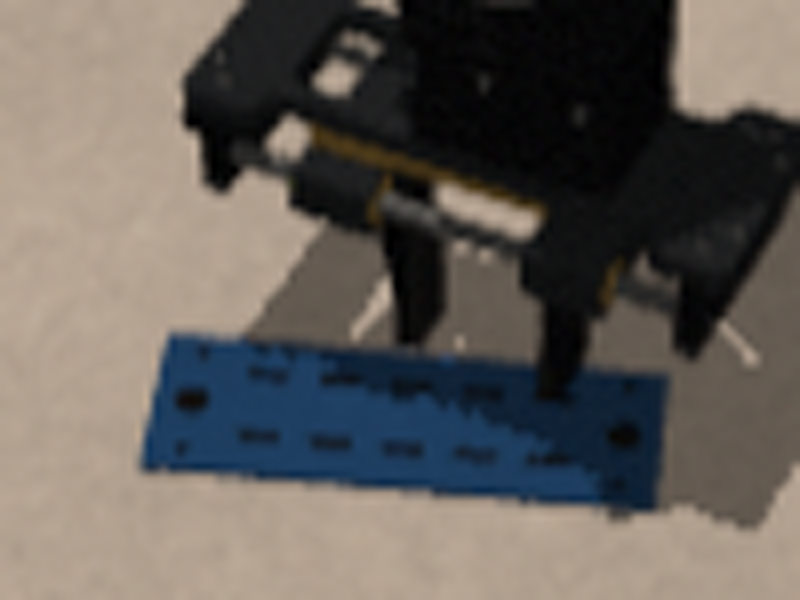

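The plate did not move. Its corners are still at crop (170, 335) and (655, 510), and the fingers slid over it, so pressing won't drag it. New plan:
1. Straddle the plate's sides with the tips just above the desk, away from the gap, then turn it and slide it up to the gap.
2. Push its rear end through the gap with shut fingers, keeping the jaws along the travel.

```bash
python3 -m crank '[[[0,0,0,0,-0.03,0,100],[0,-10,0,0,-0.02,0,100],[0,-10,0,0,0,0,100],[0,-10,0,0,0,0,100],[0,-10,0,0,0,0,100]]]' 5
python3 -m crank '[[[0,-10,0,0,0,0,100],[0,-10,0,0,0,0,100],[0,-10,0,0,0,0,100],[0,-10,0,0,0,0,100],[0,-10,0,0,0,0,100]]]'
python3 -c "
from h import *
c=robot.camera('scene')
for b in blue(c):print([round(float(x),3) for x in b])
plan([0.5195,-0.0236,0.01],31.5,3)"
```

```text
time: 13.72
position: [0.4986, -0.0588, 0.0283]
tool_rot: [0.312, -0.635, 0.635, -0.312]
ft_force: [0.5, -0.2, -0.3]
grip_width: 0.0834
time: 14.35
position: [0.4985, -0.0588, 0.0282]
tool_rot: [-0.551, 0.444, -0.444, 0.551]
ft_force: [-0.3, 0.7, 0.2]
grip_width: 0.087
[354.0, 426.0, 0.704, 0.55, 68.311, 65.187, 78.2]
[255.0, 312.0, 0.642, 0.226, 68.241, 68.239, -52.721]
[257.0, 392.0, 0.526, 0.379, 232.589, 79.558, 13.571]
[182.0, 126.0, 0.753, -0.282, 168.165, 58.504, -82.946]
[172.0, 240.0, 0.542, -0.065, 167.779, 61.082, -58.405]
t 14.40 now [ 0.4985 -0.0588  0.0282] psi 12.51 tilt [-0. -0.] F [ 0.7 -1.  -0.6] w 0.0869
[0, np.float64(-6.33), 0, -0.0099, 0.0061, 0.0094]
[0, np.float64(-6.33), 0, -0.0088, 0.0061, 0.0104]
[0, np.float64(-6.33), 0, -0.0076, 0.0061, 0.0113]
```

```bash
python3 -m crank '[[[0,-6.4,0,-0.01,0.006,0.0095,100],[0,-6.3,0,-0.009,0.006,0.0105,100],[0,-6.3,0,-0.0075,0.006,0.0115,100],[0,0,0,0,0.01,0,100],[0,0,0,0,0,0,100]]]'
python3 -c "
from h import *
c=robot.camera('scene');crop(c,100,200,170,290,'pics/s10.png',6)
o=robot.get_obs();R=Ro.from_quat(o['tool_rot']).as_matrix();print(o['position'],[w2p(c,[o['position']+R[:,2]*s-R[:,1]*.031+R[:,1]*.008]) for s in (-.0435,.0435)])
plan([0.5195,-0.0236,-0.021],31.5,2)"
```

```text
time: 15.02
position: [0.5192, -0.0236, -0.0007]
tool_rot: [0.615, -0.35, 0.348, -0.615]
ft_force: [0.0, 0.3, -0.0]
grip_width: 0.0867
[ 5.19397286e-01 -2.37553468e-02 -3.40182675e-04] [array([[157.00222511, 259.56798032]]), array([[181.30032714, 256.04539923]])]
t 15.07 now [ 5.194e-01 -2.380e-02 -3.000e-04] psi 30.83 tilt [-0.09  0.02] F [-0.1 -0.6  1.3] w 0.0873
[0, np.float64(-0.33), 0, -0.0, 0.0103, 0.0001]
[0, np.float64(-0.33), 0, -0.0, 0.0103, 0.0001]
```

View pics/s10.png

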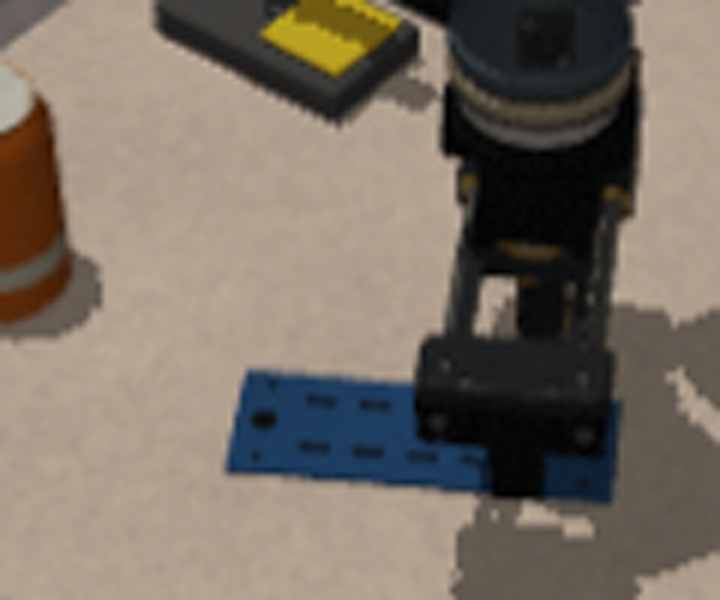

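```bash
python3 -m crank '[[[0,0,0,0,0.01,0,100],[0,0,0,0,0.0085,0,100],[0,0,0,0,0.0015,0,100],[0,0,0,0,0,0,100],[0,0,0,0,0,0,100]]]'
python3 -m crank '[[[0,0,0,0,0,0,60],[0,0,0,0,0,0,60],[0,0,0,0,0,0,60],[0,0,0,0,0,0,60],[0,0,0,0,0,0,60]]]' 5
```

```text
time: 15.7
position: [0.5204, -0.0236, -0.0197]
tool_rot: [-0.615, 0.348, -0.349, 0.615]
ft_force: [0.1, -0.9, -0.2]
grip_width: 0.0876
time: 16.32
position: [0.5202, -0.0235, -0.0199]
tool_rot: [0.615, -0.348, 0.348, -0.615]
ft_force: [0.6, -0.2, 0.5]
grip_width: 0.0536
```

```bash
python3 -m crank '[[[0,0,0,0,0,0,100],[0,0,0,0,0,0,100],[0,0,0,0,0,0,100],[0,0,0,0,0.001,0,100],[0,0,0,0,0.001,0,100]]]' 5
python3 -m crank '[[[0,0,0,0,0,0,60],[0,0,0,0,0,0,60],[0,0,0,0,0,0,60],[0,0,0,0,0,0,60],[0,0,0,0,0,0,60]]]' 5
```

```text
time: 16.95
position: [0.5202, -0.0236, -0.0219]
tool_rot: [0.615, -0.348, 0.348, -0.615]
ft_force: [0.1, 0.1, -0.1]
grip_width: 0.0856
time: 17.58
position: [0.5202, -0.0236, -0.0219]
tool_rot: [0.615, -0.348, 0.348, -0.615]
ft_force: [-0.7, 0.2, -0.5]
grip_width: 0.0596
```

```bash
python3 -c "
from h import *
plan([0.483,-0.05,-0.0219],0,6)"
```

```text
t 17.57 now [ 0.5202 -0.0236 -0.0219] psi 30.96 tilt [-0.01  0.  ] F [-0.7  0.2 -0.5] w 0.0596
[0, np.float64(5.16), 0, 0.0006, 0.0, -0.0076]
[0, np.float64(5.16), 0, 0.0013, 0.0, -0.0075]
[0, np.float64(5.16), 0, 0.0019, 0.0, -0.0073]
[0, np.float64(5.16), 0, 0.0026, 0.0, -0.0071]
[0, np.float64(5.16), 0, 0.0032, 0.0, -0.0069]
[0, np.float64(5.16), 0, 0.0038, 0.0, -0.0066]
```

```bash
python3 -m crank '[[[0,5.2,0,0.0005,0,-0.0075,60],[0,5.2,0,0.0015,0,-0.0075,60],[0,5.2,0,0.002,0,-0.0075,60],[0,5.2,0,0.0025,0,-0.007,60],[0,5.2,0,0.003,0,-0.007,60]]]' 10
python3 -m crank '[[[0,5,0,0.004,0,-0.0065,60],[0,0,0,0,0,0,60],[0,0,0,0,0,0,60],[0,0,0,0,0,0,60],[0,0,0,0,0,0,60]]]' 10
python3 -c "
from h import *
plan([0.483,-0.15,-0.0219],0,5)
c=robot.camera('scene')
for b in blue(c):print([round(float(x),3) for x in b])
crop(c,70,210,120,300,'pics/s11.png',4)
c=robot.camera('top')
crop(c,110,300,220,420,'pics/t11.png',4)
"
```

```text
time: 18.2
position: [0.4893, -0.0457, -0.0218]
tool_rot: [-0.52, 0.478, -0.479, 0.521]
ft_force: [0.6, -0.1, -0.1]
grip_width: 0.0595
time: 18.82
position: [0.4832, -0.0499, -0.0219]
tool_rot: [0.5, -0.5, 0.5, -0.5]
ft_force: [-1.0, -0.5, -0.1]
grip_width: 0.0592
t 18.82 now [ 0.4832 -0.0499 -0.0219] psi 0.00 tilt [ 0.01 -0.  ] F [-1.  -0.5 -0.1] w 0.0592
[0, np.float64(0.0), 0, 0.02, 0.0, -0.0]
[0, np.float64(0.0), 0, 0.02, 0.0, -0.0]
[0, np.float64(0.0), 0, 0.02, 0.0, -0.0]
[0, np.float64(0.0), 0, 0.02, 0.0, -0.0]
[0, np.float64(0.0), 0, 0.02, 0.0, -0.0]
[354.0, 426.0, 0.704, 0.55, 68.311, 65.187, 78.2]
[255.0, 312.0, 0.642, 0.226, 68.241, 68.239, -52.721]
[256.0, 392.0, 0.525, 0.379, 231.363, 79.558, 13.571]
[182.0, 126.0, 0.753, -0.282, 168.165, 58.504, -82.946]
[164.0, 263.0, 0.482, -0.035, 61.306, 45.026, 0.492]
[144.0, 225.0, 0.483, -0.161, 59.015, 39.021, 4.586]
```

View pics/s11.png

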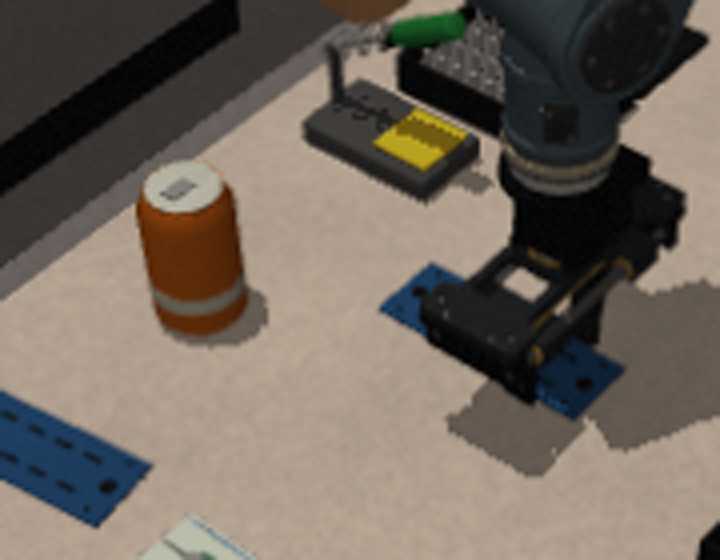

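View pics/t11.png

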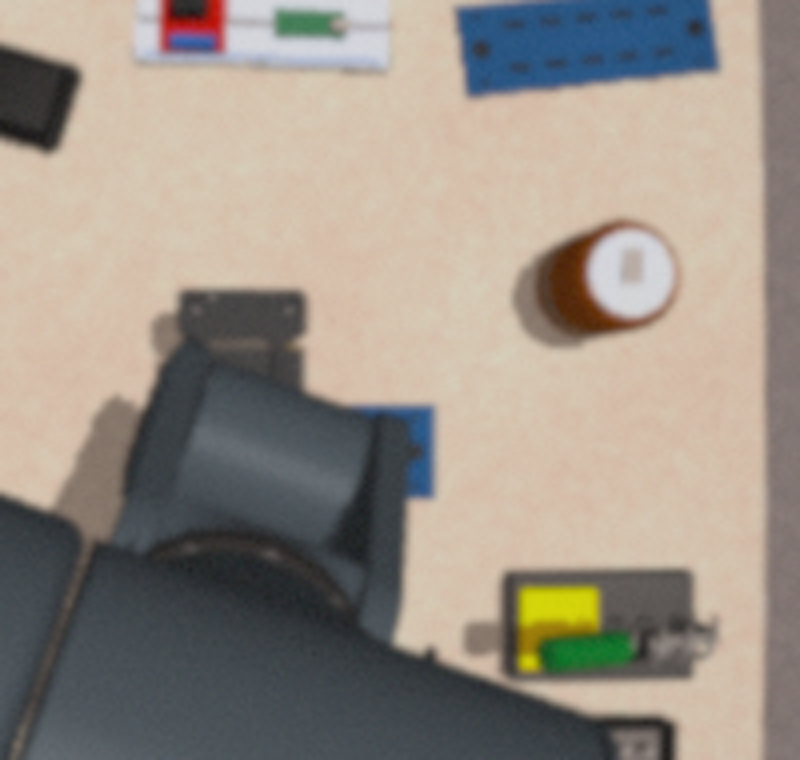

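The clamped slide works. The plate now lies along y at x ≈ 0.483 (top crop, end at (432, 450)). Before going on, I'll check arm height over the iron.

```bash
python3 -c "
from h import *
c=robot.camera('scene')
for z in (0,.1,.15,.2,.25,.3,.35): print(z,w2p(c,[[.483,-.05,z]]).round(1))
print(robot.get_obs()['q'].round(3))
cv2.imwrite('pics/s12.png',c['img'][:,:,::-1])
"
python3 -m crank '[[[0,0,0,0.015,0,0,60],[0,0,0,0.02,0,0,60],[0,0,0,0.02,0,0,60],[0,0,0,0.02,0,0,60],[0,0,0,0.02,0,0,60]]]' 10
```

```text
0 [[162.4 258. ]]
0.1 [[135.4 258.9]]
0.15 [[120.7 259.4]]
0.2 [[105.  259.9]]
0.25 [[ 88.3 260.5]]
0.3 [[ 70.6 261.1]]
0.35 [[ 51.7 261.7]]
[-0.333  0.741  1.93   0.     0.47  -0.333]
time: 19.6
position: [0.4829, -0.1464, -0.0218]
tool_rot: [0.5, -0.5, 0.5, -0.5]
ft_force: [0.4, 0.1, 0.3]
grip_width: 0.0596
```

View pics/s12.png

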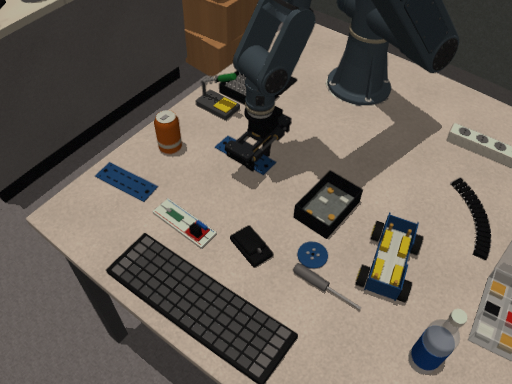

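The wrist pivot sits about 0.25 m up, with the forearm rising steeply from it, so the 160 mm iron is well cleared. I'll release, lift, turn the jaws along y and shut them behind the rear end.

```bash
python3 -m crank '[[[0,0,0,0,0,0,90],[0,0,0,0,0,0,90],[0,0,0,0,0,0,90],[0,0,0,-0.005,-0.03,0,90],[0,10,0,-0.02,-0.02,0,50]]]' 10
python3 -m crank '[[[0,10,0,-0.025,0,-0.005,0],[0,10,0,-0.025,0,-0.01,0],[0,10,0,0,0,0,0],[0,10,0,0,0,0,0],[0,10,0,0,0,0,0]]]' 10
python3 -m crank '[[[0,10,0,0,0,0,0],[0,10,0,0,0,0,0],[0,10,0,0,0,0,0],[0,0,0,0,0,0,0],[0,0,0,0,0,0,0]]]' 10
python3 -c "
from h import *
c=robot.camera('scene')
for b in blue(c):print([round(float(x),3) for x in b])
crop(c,70,210,120,300,'pics/s13.png',4)
plan([0.483,-0.06,-0.0218],-90,3)
"
```

```text
time: 20.23
position: [0.4835, -0.1199, 0.0289]
tool_rot: [0.453, -0.543, 0.543, -0.453]
ft_force: [0.7, 0.2, -0.1]
grip_width: 0.0733
time: 20.85
position: [0.4814, -0.0666, 0.0282]
tool_rot: [-0.182, 0.684, -0.683, 0.181]
ft_force: [0.5, -0.9, -0.0]
grip_width: 0.0265
time: 21.48
position: [0.4815, -0.0671, 0.0281]
tool_rot: [-0.001, 0.707, -0.707, 0.001]
ft_force: [0.9, -0.1, 0.5]
grip_width: 0.0003
[354.0, 426.0, 0.704, 0.55, 68.311, 65.187, 78.2]
[255.0, 312.0, 0.642, 0.226, 68.241, 68.239, -52.721]
[256.0, 392.0, 0.525, 0.379, 231.363, 79.558, 13.571]
[182.0, 126.0, 0.753, -0.282, 168.165, 58.504, -82.946]
[139.0, 218.0, 0.484, -0.196, 167.812, 58.371, 89.85]
t 21.52 now [ 0.4815 -0.0672  0.0282] psi -89.89 tilt [-0.01  0.  ] F [-0.2  0.1  0.6] w 0.0005
[0, np.float64(0.04), 0, -0.0005, 0.0167, -0.0024]
[0, np.float64(0.04), 0, -0.0005, 0.0167, -0.0024]
[0, np.float64(0.04), 0, -0.0005, 0.0167, -0.0024]
```

View pics/s13.png

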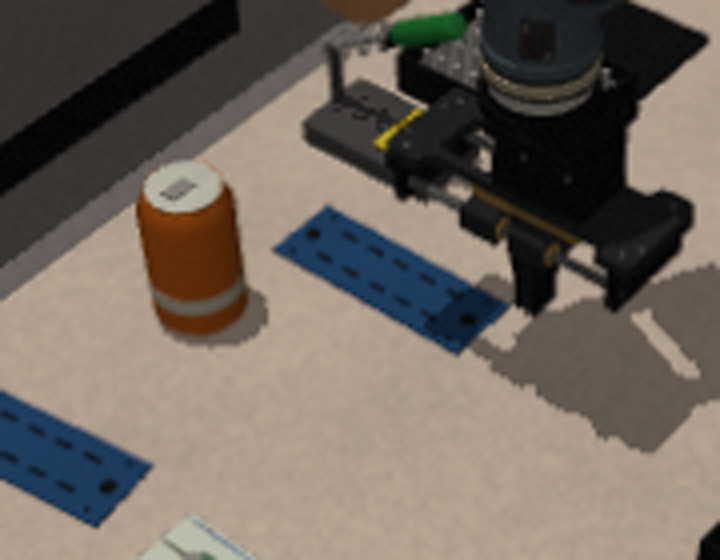

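```bash
python3 -m crank '[[[0,0,0,-0.0025,0.02,0,0],[0,0,0,0,0.02,0,0],[0,0,0,0,0.01,0,0],[0,0,0,0,0,0.01,0],[0,0,0,0,0,0.01,0]]]' 10
python3 -m crank '[[[0,0,0,0,0,0.01,0],[0,0,0,0,0,0.015,0],[0,0,0,0,0,0.015,0],[0,0,0,0,0,0.015,0],[0,0,0,0,0,0.005,0]]]' 10
python3 -c "
from h import *
c=robot.camera('scene')
for b in blue(c)[-2:]:print([round(float(x),3) for x in b])
crop(c,70,210,120,300,'pics/s14.png',4)
plan([0.484,-0.264,-0.0218],-90,8)
"
```

```text
time: 22.15
position: [0.4843, -0.0881, -0.0217]
tool_rot: [-0.0, -0.707, 0.707, -0.0]
ft_force: [-0.3, 0.4, 0.3]
grip_width: 0.0004
time: 22.78
position: [0.4843, -0.1489, -0.0217]
tool_rot: [-0.001, -0.707, 0.707, 0.001]
ft_force: [-0.1, 1.4, 3.0]
grip_width: 0.0002
[182.0, 126.0, 0.753, -0.282, 168.165, 58.504, -82.946]
[132.0, 203.0, 0.483, -0.243, 167.254, 58.668, 88.95]
t 22.82 now [ 0.4843 -0.149  -0.0218] psi -90.11 tilt [ 0.03 -0.02] F [-0.1  1.1  0.3] w 0.0006
[0, np.float64(-0.01), 0, 0.0, 0.0, 0.0144]
[0, np.float64(-0.01), 0, 0.0, 0.0, 0.0144]
[0, np.float64(-0.01), 0, 0.0, 0.0, 0.0144]
[0, np.float64(-0.01), 0, 0.0, 0.0, 0.0144]
[0, np.float64(-0.01), 0, 0.0, 0.0, 0.0144]
[0, np.float64(-0.01), 0, 0.0, 0.0, 0.0144]
[0, np.float64(-0.01), 0, 0.0, 0.0, 0.0144]
[0, np.float64(-0.01), 0, 0.0, 0.0, 0.0144]
```

View pics/s14.png

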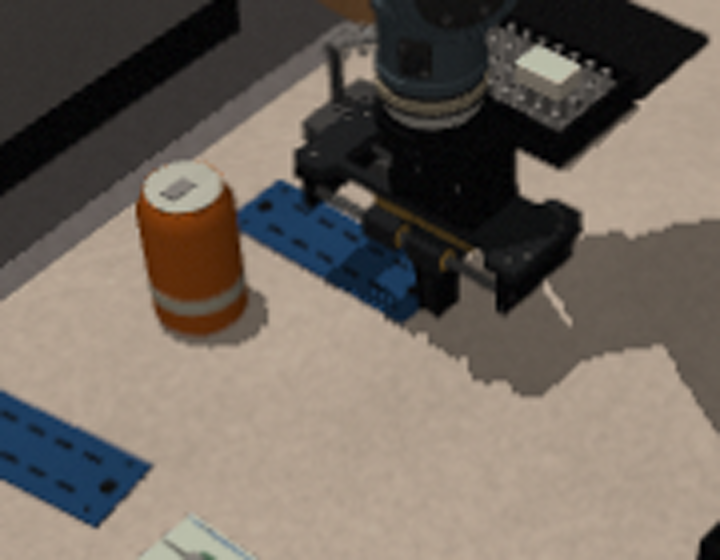

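```bash
python3 -m crank '[[[0,0,0,0,0,0.015,0],[0,0,0,0,0,0.015,0],[0,0,0,0,0,0.015,0],[0,0,0,0,0,0.015,0],[0,0,0,0,0,0.008,0]]]' 10
python3 -c "
from h import *
c=robot.camera('scene')
for b in blue(c)[-2:]:print([round(float(x),3) for x in b])
crop(c,60,200,100,280,'pics/s15.png',4)
c=robot.camera('top')
crop(c,140,300,240,430,'pics/t15.png',4)
"
```

```text
time: 23.45
position: [0.4843, -0.2171, -0.0219]
tool_rot: [-0.001, -0.707, 0.707, 0.0]
ft_force: [-0.2, 1.9, 0.2]
grip_width: 0.0006
[182.0, 126.0, 0.753, -0.282, 168.165, 58.504, -82.946]
[122.0, 188.0, 0.483, -0.312, 169.849, 56.204, 85.936]
```

View pics/s15.png

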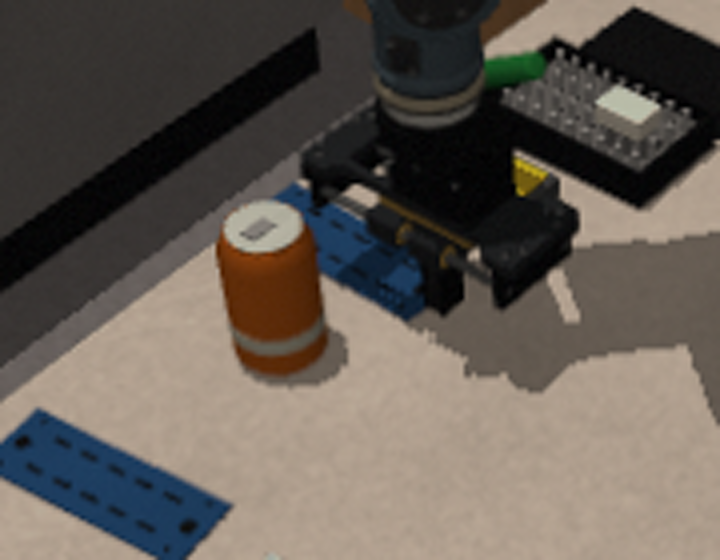

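View pics/t15.png

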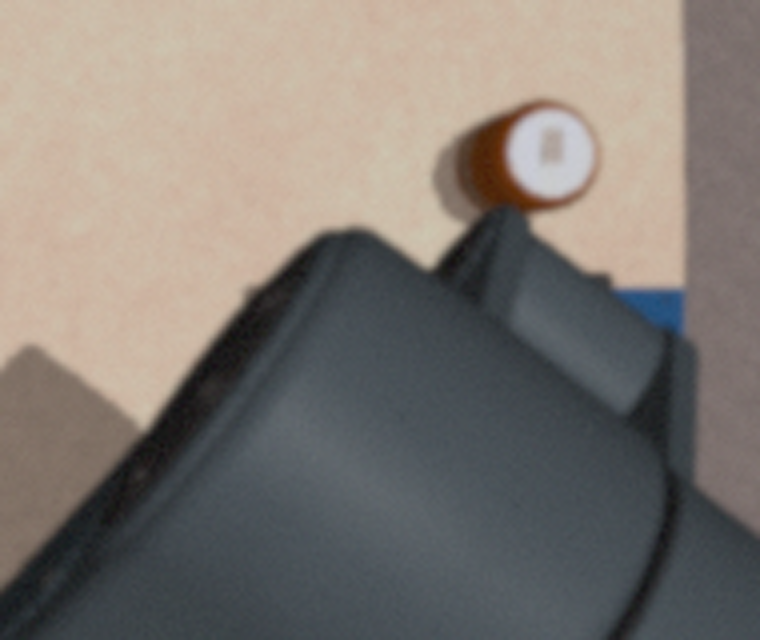

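```bash
python3 -m crank '[[[0,0,0,0,0,0.013,0],[0,0,0,0,0,0.014,0],[0,0,0,0,0,0.014,0],[0,0,0,0,0,0.01,0],[0,0,0,0,0,0.003,0]]]' 10
python3 -m crank '[[[0,0,0,0,0,-0.008,0],[0,0,0,0,-0.03,-0.005,0],[0,0,0,0,-0.05,0,0],[0,0,0,0,-0.05,0,0],[0,0,0,0,-0.05,0,0]]]' 10
python3 -c "
from h import *
c=robot.camera('scene')
for b in blue(c)[-2:]:print([round(float(x),3) for x in b])
crop(c,60,200,100,280,'pics/s16.png',4)
plan([.484,-.262,.19],-90,1)
"
```

```text
time: 24.18
position: [0.4841, -0.2706, -0.0219]
tool_rot: [-0.001, -0.707, 0.707, 0.0]
ft_force: [-0.0, 0.2, -0.2]
grip_width: 0.0007
time: 24.8
position: [0.4835, -0.2551, 0.1595]
tool_rot: [-0.0, 0.707, -0.707, -0.0]
ft_force: [1.4, 0.3, -0.6]
grip_width: 0.0002
[182.0, 126.0, 0.753, -0.282, 168.163, 58.518, -82.937]
[114.0, 174.0, 0.484, -0.367, 169.968, 60.796, 89.584]
t 24.85 now [ 0.4871 -0.2577  0.166 ] psi -89.95 tilt [ 0.52 -0.42] F [ 0.8 -0.1  3.6] w 0.0004
[0, np.float64(0.05), 0, 0.0031, -0.024, 0.0043]
```

View pics/s16.png

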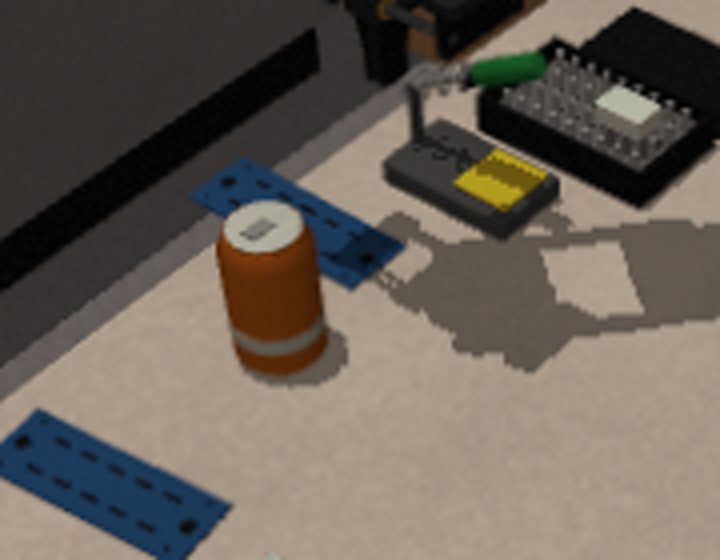

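The plate now overhangs the edge by about 55 mm (scene crop, end at (215, 175)). The can and stand were not touched. Next I'll turn the jaws across it above the free end.

```bash
python3 -c "
from h import *
plan([.484,-.43,.158],0,10,[.484,-.2576,.158],-90)
"
```

```text
t 24.85 now [ 0.484  -0.2576  0.158 ] psi -90.00 tilt [ 0.52 -0.42] F [ 0.8 -0.1  3.6] w 0.0004
[0, -9.0, 0, 0.0, 0.0, 0.0172]
[0, -9.0, 0, 0.0027, 0.0, 0.017]
[0, -9.0, 0, 0.0053, 0.0, 0.0164]
[0, -9.0, 0, 0.0078, 0.0, 0.0154]
[0, -9.0, 0, 0.0101, 0.0, 0.0139]
[0, -9.0, 0, 0.0122, 0.0, 0.0122]
[0, -9.0, 0, 0.0139, 0.0, 0.0101]
[0, -9.0, 0, 0.0154, 0.0, 0.0078]
[0, -9.0, 0, 0.0164, 0.0, 0.0053]
[0, -9.0, 0, 0.017, 0.0, 0.0027]
```

```bash
python3 -m crank '[[[0,-9,0,0,0,0.017,100],[0,-9,0,0.0025,0,0.017,100],[0,-9,0,0.0055,0,0.0165,100],[0,-9,0,0.008,0,0.0155,100],[0,-9,0,0.01,0,0.014,100]]]' 30
python3 -m crank '[[[0,-9,0,0.012,0,0.012,100],[0,-9,0,0.014,0,0.01,100],[0,-9,0,0.0155,0,0.008,100],[0,-9,0,0.0165,0,0.0055,100],[0,-9,0,0.017,0,0.0025,100]]]' 30
python3 -m crank '[[[0,0,0,0,0.05,0,100],[0,0,0,0,0.05,0,100],[0,0,0,0,0.025,0,100],[0,0,0,0,0,0,100],[0,0,0,0,0,0,100]]]' 30
python3 -c "
from h import *
plan([.484,-.43,-.041],0,2)
c=robot.camera('scene')
for b in blue(c)[-2:]:print([round(float(x),3) for x in b])
crop(c,60,200,100,280,'pics/s17.png',4)
c=robot.camera('top')
crop(c,140,300,290,480,'pics/t17.png',4)
"
```

```text
time: 25.48
position: [0.4838, -0.3419, 0.1576]
tool_rot: [-0.273, 0.653, -0.652, 0.272]
ft_force: [0.2, 0.3, 0.5]
grip_width: 0.0425
time: 26.1
position: [0.4838, -0.428, 0.1575]
tool_rot: [-0.501, 0.499, -0.498, 0.501]
ft_force: [-0.1, 0.1, 0.5]
grip_width: 0.0851
time: 26.72
position: [0.4846, -0.4291, 0.0341]
tool_rot: [0.5, -0.499, 0.501, -0.5]
ft_force: [0.9, -0.7, 0.6]
grip_width: 0.0872
t 26.73 now [ 0.4846 -0.4291  0.0341] psi -0.00 tilt [ 0.06 -0.06] F [ 0.9 -0.7  0.6] w 0.0872
[0, np.float64(-0.0), 0, 0.0005, 0.0375, -0.0003]
[0, np.float64(-0.0), 0, 0.0005, 0.0375, -0.0003]
[182.0, 126.0, 0.753, -0.282, 168.163, 58.513, -82.937]
[114.0, 174.0, 0.484, -0.367, 170.291, 60.796, 89.584]
```

View pics/s17.png

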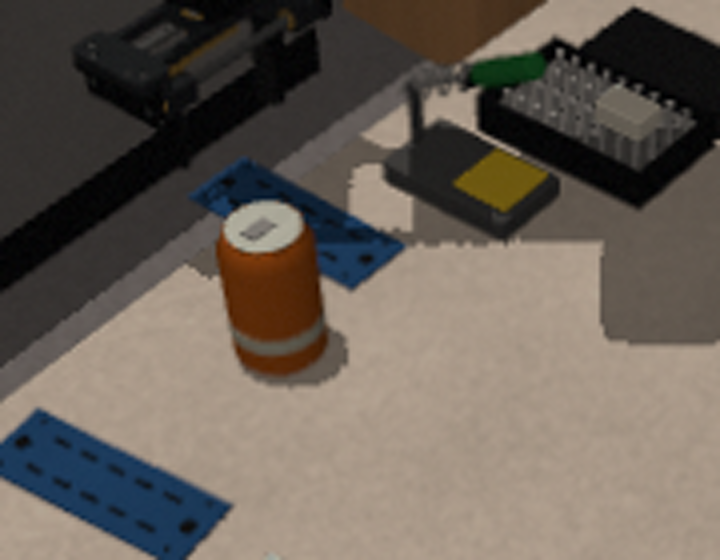

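View pics/t17.png

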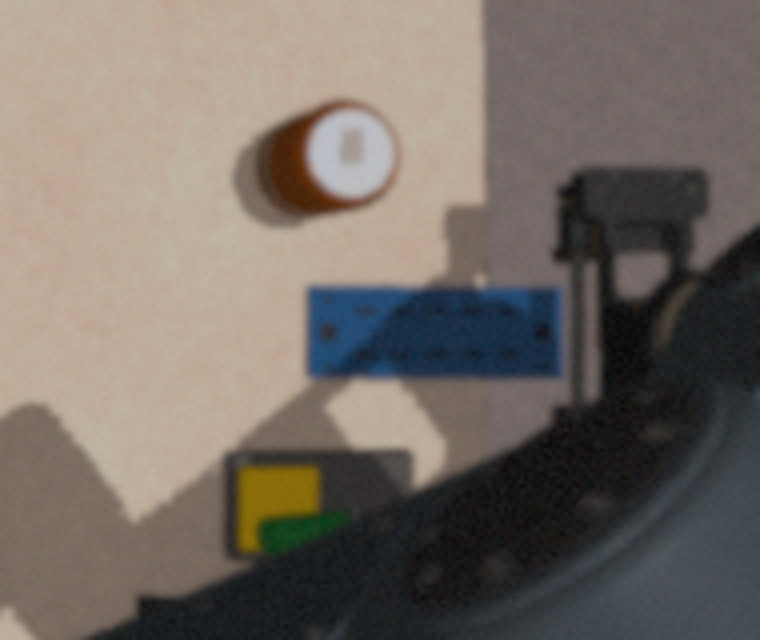

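```bash
python3 -m crank '[[[0,0,0,0,0.03,0,100],[0,0,0,0,0.03,0,100],[0,0,0,0,0.015,0,100],[0,0,0,0,0,0,100],[0,0,0,0,0,0,100]]]' 30
python3 -m crank '[[[0,0,0,0,0,0,50],[0,0,0,0,0,0,50],[0,0,0,0,0,0,50],[0,0,0,0,0,0,50],[0,0,0,0,0,0,50]]]' 35
python3 -c "
from h import *
plan([.484,-.43,.06],0,2)
c=robot.camera('scene')
crop(c,60,200,100,280,'pics/s18.png',4)
"
```

```text
time: 27.45
position: [0.4846, -0.4299, -0.0406]
tool_rot: [0.5, -0.499, 0.501, -0.5]
ft_force: [0.6, 0.6, 0.1]
grip_width: 0.0867
time: 28.08
position: [0.484, -0.4291, -0.0417]
tool_rot: [0.5, -0.5, 0.5, -0.5]
ft_force: [-0.1, -0.5, 1.5]
grip_width: 0.0587
t 28.07 now [ 0.484  -0.4291 -0.0417] psi -0.04 tilt [ 0.01 -0.01] F [-0.1 -0.5  1.5] w 0.0587
[0, np.float64(-0.02), 0, 0.0004, -0.0508, 0.0]
[0, np.float64(-0.02), 0, 0.0004, -0.0508, 0.0]
```

View pics/s18.png

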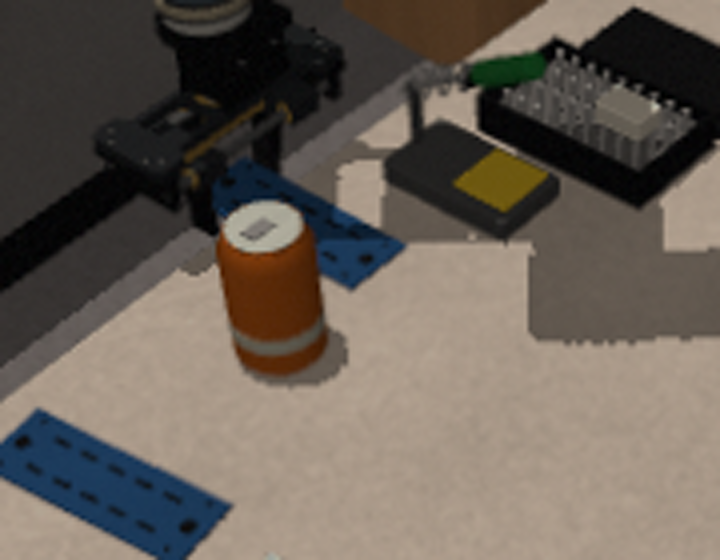

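```bash
python3 -m crank '[[[0,0,0,0,-0.02,0,50],[0,0,0,0,-0.04,0,50],[0,0,0,0,-0.05,0,50],[0,0,0,0,-0.05,0,50],[0,0,0,0,-0.05,0,50]]]' 40
python3 -c "
from h import *
plan([.5035,.106,.2],-3,15)
c=robot.camera('scene')
crop(c,0,200,100,300,'pics/s19.png',3)
"
```

```text
time: 28.75
position: [0.4836, -0.4287, 0.171]
tool_rot: [0.5, -0.5, 0.5, -0.5]
ft_force: [0.4, -0.5, -1.0]
grip_width: 0.0585
t 28.75 now [ 0.4836 -0.4287  0.171 ] psi -0.03 tilt [ 0.02 -0.04] F [ 0.4 -0.5 -1. ] w 0.0585
[0, np.float64(0.2), 0, -0.0357, -0.0019, 0.0013]
[0, np.float64(0.2), 0, -0.0357, -0.0019, 0.0012]
[0, np.float64(0.2), 0, -0.0357, -0.0019, 0.0011]
[0, np.float64(0.2), 0, -0.0357, -0.0019, 0.0009]
[0, np.float64(0.2), 0, -0.0357, -0.0019, 0.0008]
[0, np.float64(0.2), 0, -0.0357, -0.0019, 0.0007]
[0, np.float64(0.2), 0, -0.0357, -0.0019, 0.0006]
[0, np.float64(0.2), 0, -0.0357, -0.0019, 0.0004]
[0, np.float64(0.2), 0, -0.0357, -0.0019, 0.0003]
[0, np.float64(0.2), 0, -0.0357, -0.0019, 0.0002]
[0, np.float64(0.2), 0, -0.0357, -0.0019, 0.0001]
[0, np.float64(0.2), 0, -0.0357, -0.0019, -0.0001]
[0, np.float64(0.2), 0, -0.0357, -0.0019, -0.0002]
[0, np.float64(0.2), 0, -0.0357, -0.0019, -0.0003]
[0, np.float64(0.2), 0, -0.0357, -0.0019, -0.0004]
```

View pics/s19.png

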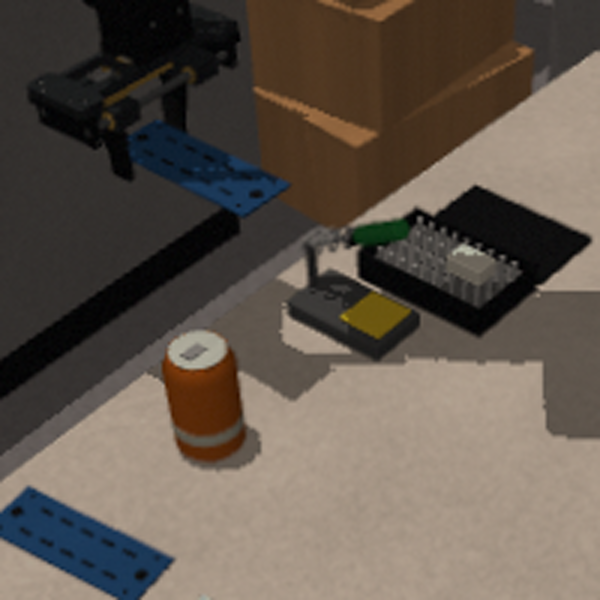

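The plate is held level by its end. Carrying it to the box.

```bash
python3 -m crank '[[[0,0.2,0,-0.02,-0.003,0.001,50],[0,0.2,0,-0.035,-0.003,0.001,50],[0,0.2,0,-0.04,-0.003,0.001,50],[0,0.2,0,-0.04,-0.003,0.001,50],[0,0.2,0,-0.04,-0.003,0.001,50]]]' 40
python3 -m crank '[[[0,0.2,0,-0.04,-0.003,0.001,50],[0,0.2,0,-0.04,-0.002,0.001,50],[0,0.2,0,-0.04,-0.002,0.0005,50],[0,0.2,0,-0.04,0,0.0005,50],[0,0.2,0,-0.04,0,0.0005,50]]]' 40
python3 -m crank '[[[0,0.2,0,-0.04,0,0,50],[0,0.2,0,-0.04,0,0,50],[0,0.2,0,-0.035,0,0,50],[0,0.2,0,-0.03,0,0,50],[0,0.2,0,-0.015,0,0,50]]]' 40
python3 -c "
from h import *
plan([.5035,.106,.06],-3,3)
c=robot.camera('scene')
cv2.imwrite('pics/s20.png',c['img'][:,:,::-1])
c=robot.camera('top')
cv2.imwrite('pics/t20.png',c['img'][:,:,::-1])
"
```

```text
time: 29.42
position: [0.4886, -0.2504, 0.1819]
tool_rot: [-0.496, 0.506, -0.503, 0.495]
ft_force: [0.8, 0.4, -0.8]
grip_width: 0.0588
time: 30.05
position: [0.4964, -0.0514, 0.189]
tool_rot: [-0.492, 0.51, -0.507, 0.49]
ft_force: [1.7, -0.1, -0.5]
grip_width: 0.0586
time: 30.68
position: [0.5029, 0.1077, 0.1891]
tool_rot: [-0.488, 0.514, -0.511, 0.486]
ft_force: [-0.2, -0.1, -1.8]
grip_width: 0.0584
t 30.68 now [0.5029 0.1077 0.1891] psi -2.91 tilt [-0.24  0.01] F [-0.2 -0.1 -1.8] w 0.0584
[0, np.float64(0.03), 0, 0.0005, 0.043, 0.0002]
[0, np.float64(0.03), 0, 0.0005, 0.043, 0.0002]
[0, np.float64(0.03), 0, 0.0005, 0.043, 0.0002]
```

View pics/s20.png

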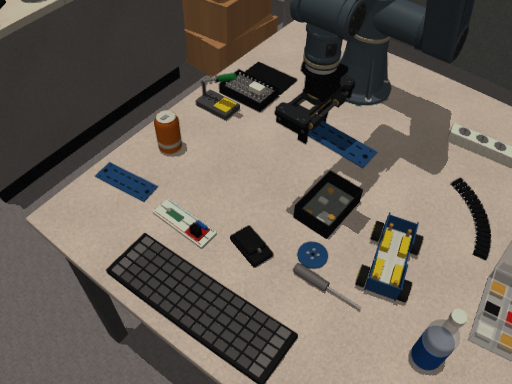

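View pics/t20.png

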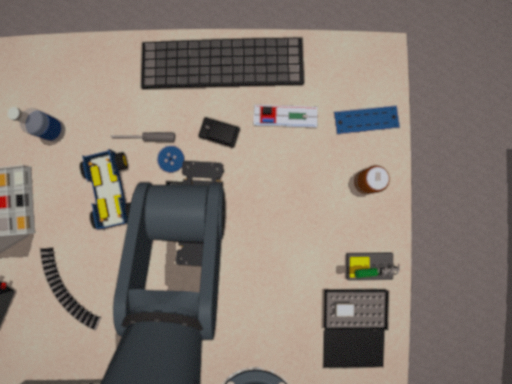

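```bash
python3 -m crank '[[[0,0,0,0.001,0.04,0,50],[0,0,0,0.0005,0.05,0,50],[0,0,0,0,0.05,0,50],[0,0,0,0,0.015,0,50],[0,0,0,0,0,0,50]]]' 40
python3 -c "
from h import *
plan([.5035,.106,.0083],-3,3)
c=robot.camera('scene')
for b in blue(c,.073):print([round(float(x),3) for x in b])
crop(c,90,250,250,450,'pics/s21.png',4)
"
```

```text
time: 31.4
position: [0.505, 0.1036, 0.0347]
tool_rot: [-0.487, 0.514, -0.513, 0.486]
ft_force: [-0.2, -0.1, -1.1]
grip_width: 0.0586
t 31.40 now [0.505  0.1036 0.0347] psi -3.08 tilt [-0.11 -0.01] F [-0.2 -0.1 -1.1] w 0.0586
[0, np.float64(-0.03), 0, -0.0008, 0.0088, -0.0005]
[0, np.float64(-0.03), 0, -0.0008, 0.0088, -0.0005]
[0, np.float64(-0.03), 0, -0.0008, 0.0088, -0.0005]
[354.0, 426.0, 0.742, 0.543, 63.099, 60.632, 78.2]
[255.0, 312.0, 0.684, 0.244, 63.034, 63.032, -52.721]
[256.0, 392.0, 0.576, 0.385, 213.711, 73.488, 13.571]
[190.0, 329.0, 0.505, 0.178, 146.271, 64.743, 86.362]
[182.0, 126.0, 0.787, -0.226, 155.333, 54.048, -82.937]
```

View pics/s21.png

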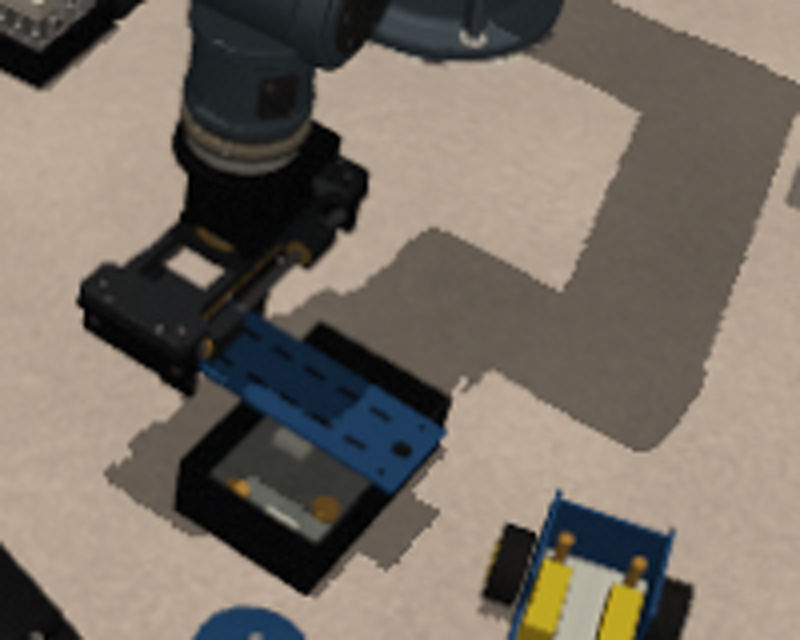

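```bash
python3 -m crank '[[[0,0,0,-0.001,0.01,-0.0005,50],[0,0,0,-0.001,0.008,-0.0005,50],[0,0,0,0,0.005,0,50],[0,0,0,0,0.002,0,50],[0,0,0,0,0,0,50]]]' 40
```

```text
time: 32.08
position: [0.5045, 0.1063, 0.0101]
tool_rot: [-0.487, 0.513, -0.513, 0.487]
ft_force: [1.0, -0.4, -1.0]
grip_width: 0.0586
```

```bash
python3 -m crank '[[[0,0,0,0,0.001,0,50],[0,0,0,0,0.001,0,50],[0,0,0,0,0,0,50],[0,0,0,0,0,0,50],[0,0,0,0,0,0,50]]]' 40
python3 -c "
from h import *
c=robot.camera('scene')
crop(c,130,230,270,390,'pics/s22.png',6)
"
```

```text
time: 32.7
position: [0.5046, 0.1063, 0.0083]
tool_rot: [0.486, -0.513, 0.513, -0.487]
ft_force: [0.1, -0.1, 2.2]
grip_width: 0.0585
```

View pics/s22.png

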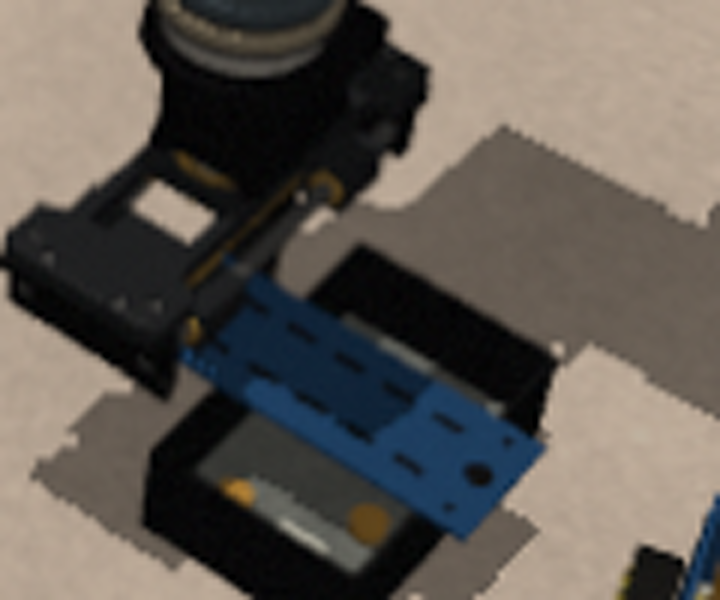

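The plate is resting on both rims: the vertical force went from -1 to +2 N and the far end is beyond the rim at crop (500, 490). Letting go.

```bash
python3 -m crank '[[[0,0,0,0,0,0,100],[0,0,0,0,0,0,100],[0,0,0,0,0,0,100],[0,0,0,0,-0.01,0,100],[0,0,0,0,-0.025,0,100]]]' 30
python3 -m crank '[[[0,0,0,0,-0.035,0,100],[0,0,0,0,-0.04,0,100],[0,0,0,0.03,-0.04,0,100],[0,0,0,0.05,0,0,100],[0,0,0,0.05,0,0,100]]]' 30
python3 -c "
from h import *
plan([.5,0,.15],-3,3)
c=robot.camera('scene')
for b in blue(c,.053):print([round(float(x),3) for x in b])
crop(c,130,230,270,390,'pics/s23.png',6)
c=robot.camera('top')
for b in blue(c,.053):print([round(float(x),3) for x in b])
crop(c,140,260,70,250,'pics/t23.png',4)
"
```

```text
time: 33.38
position: [0.5036, 0.1062, 0.0431]
tool_rot: [-0.487, 0.514, -0.512, 0.486]
ft_force: [-0.4, 0.2, 0.1]
grip_width: 0.0861
time: 34.0
position: [0.4979, -0.0247, 0.1598]
tool_rot: [0.486, -0.512, 0.514, -0.487]
ft_force: [-0.1, 0.1, -0.5]
grip_width: 0.0872
t 34.00 now [ 0.4979 -0.0247  0.1598] psi -2.96 tilt [ 0.16 -0.05] F [-0.1  0.1 -0.5] w 0.0872
[0, np.float64(0.01), 0, -0.0083, 0.0033, 0.0003]
[0, np.float64(0.01), 0, -0.0083, 0.0033, 0.0003]
[0, np.float64(0.01), 0, -0.0083, 0.0033, 0.0003]
[354.0, 426.0, 0.731, 0.545, 64.588, 62.063, 78.2]
[255.0, 312.0, 0.672, 0.239, 64.522, 64.52, -52.721]
[256.0, 392.0, 0.562, 0.383, 218.754, 75.222, 13.571]
[195.0, 325.0, 0.508, 0.169, 168.883, 63.932, 86.302]
[182.0, 126.0, 0.777, -0.242, 159.001, 55.315, -82.946]
[218.0, 96.0, 0.49, 0.406, 57.364, 18.38, 22.976]
[211.0, 189.0, 0.509, 0.172, 163.347, 61.67, 86.428]
[162.0, 99.0, 0.622, 0.399, 88.68, 59.427, -77.574]
[159.0, 170.0, 0.637, 0.219, 59.92, 57.564, 1.252]
[128.0, 51.0, 0.715, 0.533, 56.116, 44.873, -18.474]
[119.0, 366.0, 0.741, -0.266, 155.973, 51.401, -82.902]
```

View pics/s23.png

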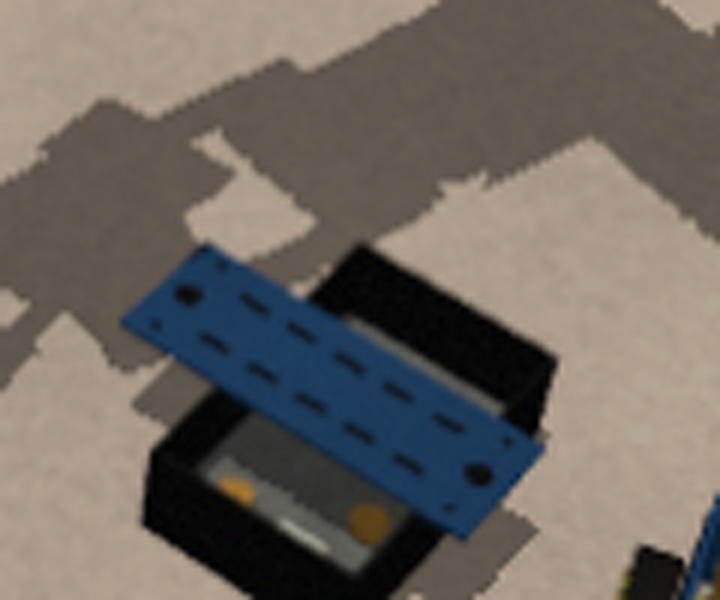

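View pics/t23.png

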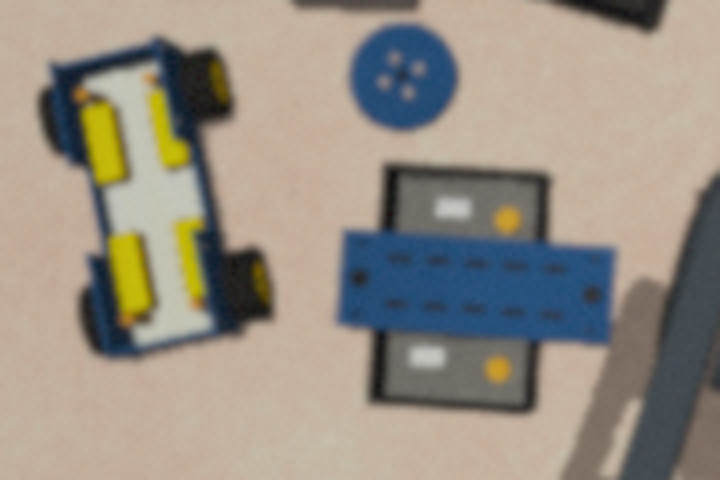

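```bash
python3 -c "
from h import *
plan([.5085,.170,.10],-3.5,5,[.4979,-.0247,.158],-3)
"
```

```text
t 34.10 now [ 0.4979 -0.0247  0.158 ] psi -3.00 tilt [ 0.13 -0.12] F [-0.6  0.5 -0.2] w 0.0871
[0, 0.1, 0, -0.039, 0.0116, 0.0001]
[0, 0.1, 0, -0.039, 0.0116, 0.0]
[0, 0.1, 0, -0.039, 0.0116, -0.0001]
[0, 0.1, 0, -0.039, 0.0116, -0.0001]
[0, 0.1, 0, -0.039, 0.0116, -0.0002]
```

```bash
python3 -m crank '[[[0,0.1,0,-0.039,0.01,0,100],[0,0.1,0,-0.039,0.01,0,100],[0,0.1,0,-0.039,0.012,0,100],[0,0.1,0,-0.039,0.012,0,100],[0,0.1,0,-0.039,0.012,0,100]]]' 30
python3 -m crank '[[[0,0,0,0,0,0,100],[0,0,0,0,0,0,100],[0,0,0,0,0,0,100],[0,0,0,0,0.02,0,100],[0,0,0,0,0,0,100]]]' 30
python3 -c "
from h import *
plan([.5085,.170,.0165],-3.5,3)
"
```

```text
time: 34.72
position: [0.5082, 0.1732, 0.1022]
tool_rot: [-0.484, 0.515, -0.515, 0.485]
ft_force: [0.2, -0.7, 0.4]
grip_width: 0.0874
time: 35.35
position: [0.5077, 0.17, 0.0816]
tool_rot: [-0.485, 0.516, -0.515, 0.483]
ft_force: [0.2, 0.5, 0.1]
grip_width: 0.0865
t 35.35 now [0.5077 0.17   0.0816] psi -3.63 tilt [-0.15 -0.02] F [0.2 0.5 0.1] w 0.0865
[0, np.float64(-0.04), 0, -0.0, 0.0217, 0.0003]
[0, np.float64(-0.04), 0, -0.0, 0.0217, 0.0003]
[0, np.float64(-0.04), 0, -0.0, 0.0217, 0.0003]
```

```bash
python3 -m crank '[[[0,0,0,0,0.025,0.0005,100],[0,0,0,0,0.025,0,100],[0,0,0,0,0.015,0,100],[0,0,0,0,0,0,100],[0,0,0,0,0,0,100]]]' 15
python3 -c "
from h import *
plan([.5085,.170,.0165],-3.5,1)
c=robot.camera('scene')
crop(c,130,230,270,390,'pics/s24.png',6)
"
```

```text
time: 35.98
position: [0.5098, 0.171, 0.0179]
tool_rot: [0.484, -0.515, 0.516, -0.485]
ft_force: [-0.5, -0.0, 0.1]
grip_width: 0.0867
t 35.98 now [0.5098 0.171  0.0179] psi -3.55 tilt [0.08 0.01] F [-0.5 -0.   0.1] w 0.0867
[0, np.float64(-0.05), 0, 0.0011, 0.0014, -0.0013]
```

View pics/s24.png

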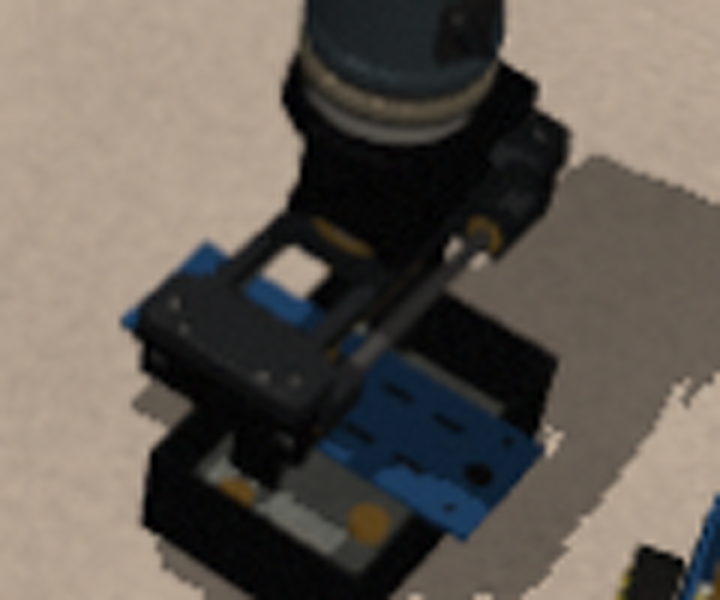

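```bash
python3 -m crank '[[[0,0,0,0.001,0.001,-0.001,100],[0,0,0,0,0,0,50],[0,0,0,0,0,0,50],[0,0,0,0,0,0,50],[0,0,0,0,0,0,50]]]' 12
python3 -m crank '[[[0,0,0,0,0,0,50],[0,0,0,0,0,0,50],[0,0,0,0,-0.01,0,50],[0,0,0,0,-0.03,0,50],[0,0,0,0,-0.04,0,50]]]' 40
python3 -c "
from h import *
c=robot.camera('scene')
crop(c,100,230,250,410,'pics/s25.png',5)
o=robot.get_obs();print(o['position'],o['ft_force'],o['grip_width'],o['q'].round(2))
"
```

```text
time: 36.65
position: [0.5081, 0.1702, 0.0162]
tool_rot: [0.484, -0.515, 0.515, -0.484]
ft_force: [-0.7, -0.6, 0.5]
grip_width: 0.0595
time: 37.28
position: [0.5071, 0.17, 0.0966]
tool_rot: [-0.485, 0.516, -0.515, 0.484]
ft_force: [-0.2, 0.3, -1.0]
grip_width: 0.0585
[0.51080269 0.1706686  0.10187071] [0.14560538 0.02276634 2.27495259] 0.058559241531014966 [0.11 0.55 1.75 0.   0.84 0.18]
```

View pics/s25.png

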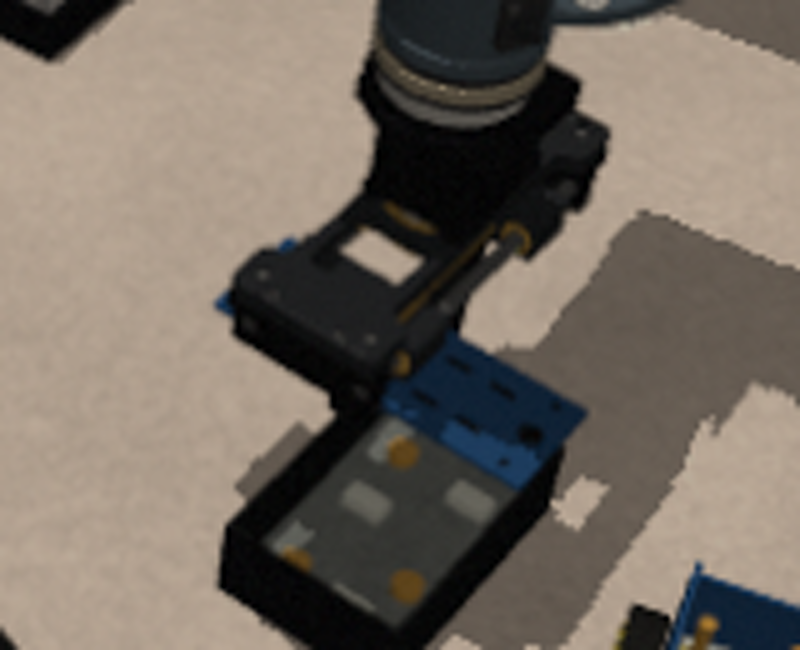

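```bash
python3 -c "
from h import *
plan([.560,.382,.12],-76.2,10,[.508,.1702,.096],-3.55)
"
```

```text
t 37.33 now [0.508  0.1702 0.096 ] psi -3.55 tilt [0.44 0.05] F [0.1 0.  2.3] w 0.0586
[0, 7.27, 0, -0.0215, -0.0024, 0.0039]
[0, 7.27, 0, -0.0218, -0.0024, 0.0011]
[0, 7.27, 0, -0.0217, -0.0024, -0.0016]
[0, 7.27, 0, -0.0214, -0.0024, -0.0044]
[0, 7.27, 0, -0.0206, -0.0024, -0.007]
[0, 7.27, 0, -0.0196, -0.0024, -0.0096]
[0, 7.27, 0, -0.0182, -0.0024, -0.012]
[0, 7.27, 0, -0.0166, -0.0024, -0.0142]
[0, 7.27, 0, -0.0146, -0.0024, -0.0162]
[0, 7.27, 0, -0.0125, -0.0024, -0.0179]
```

```bash
python3 -m crank '[[[0,7,0,-0.0215,-0.01,0.004,50],[0,7.3,0,-0.022,-0.01,0.001,50],[0,7.3,0,-0.0215,-0.004,-0.0015,50],[0,7.3,0,-0.0215,0,-0.0045,50],[0,7.3,0,-0.0205,0,-0.007,50]]]' 40
python3 -m crank '[[[0,7.3,0,-0.0195,0,-0.0095,50],[0,7.3,0,-0.018,0,-0.012,50],[0,7.3,0,-0.0165,0,-0.014,50],[0,7.3,0,-0.0145,0,-0.016,50],[0,7.3,0,-0.0125,0,-0.018,50]]]' 40
python3 -m crank '[[[0,0,0,0,0,0,50],[0,0,0,0,0,0,50],[0,0,0,0,0,0,50],[0,0,0,0,0,0,50],[0,0,0,0,0,0,50]]]' 40
python3 -c "
from h import *
plan([.560,.382,.06],-76.2,4)
c=robot.camera('scene')
crop(c,160,320,320,470,'pics/s26.png',4)
for b in blue(c,.157):print([round(float(x),3) for x in b])
c=robot.camera('top')
crop(c,120,260,50,230,'pics/t26.png',4)
"
```

```text
time: 37.95
position: [0.5336, 0.2768, 0.1206]
tool_rot: [0.299, -0.641, 0.641, -0.299]
ft_force: [0.3, -1.1, -1.3]
grip_width: 0.0586
time: 38.58
position: [0.5592, 0.382, 0.1203]
tool_rot: [0.083, -0.702, 0.702, -0.083]
ft_force: [-0.3, -0.2, -1.0]
grip_width: 0.0589
time: 39.2
position: [0.5595, 0.3811, 0.1203]
tool_rot: [0.085, -0.702, 0.702, -0.085]
ft_force: [0.0, 1.0, -1.4]
grip_width: 0.0585
t 39.20 now [0.5595 0.3811 0.1203] psi -76.25 tilt [-0. -0.] F [ 0.   1.  -1.4] w 0.0585
[0, np.float64(-0.01), 0, -0.0002, 0.0151, -0.0002]
[0, np.float64(-0.01), 0, -0.0002, 0.0151, -0.0002]
[0, np.float64(-0.01), 0, -0.0002, 0.0151, -0.0002]
[0, np.float64(-0.01), 0, -0.0002, 0.0151, -0.0002]
[354.0, 426.0, 0.787, 0.535, 56.845, 54.496, 78.2]
[255.0, 312.0, 0.735, 0.265, 56.787, 56.785, -52.722]
[257.0, 391.0, 0.632, 0.393, 203.11, 69.966, 13.477]
[209.0, 409.0, 0.516, 0.369, 57.031, 10.776, -76.409]
[182.0, 126.0, 0.827, -0.158, 139.937, 48.691, -82.937]
```

View pics/s26.png

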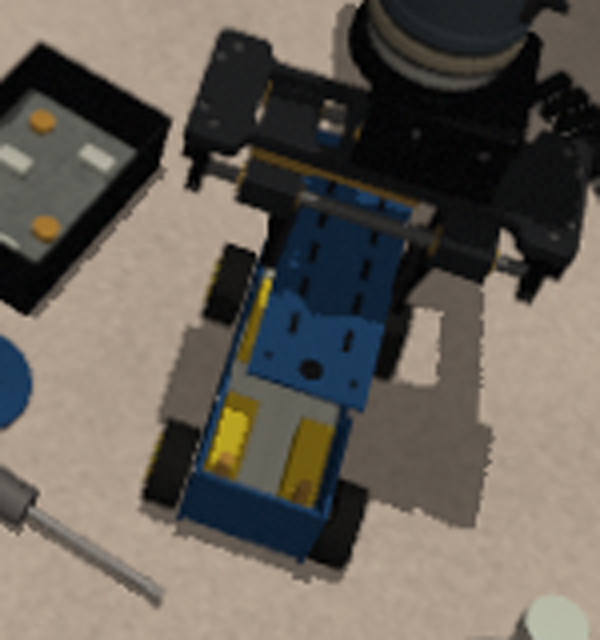

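View pics/t26.png

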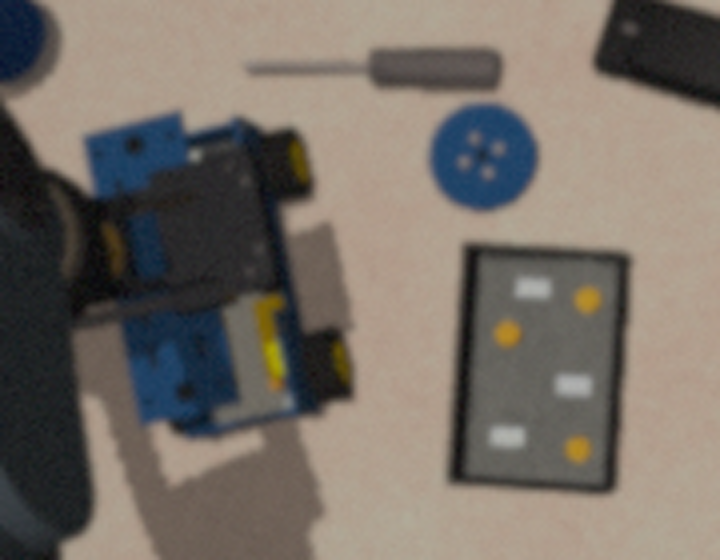

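```bash
python3 -c "
from h import *
T=robot.camera('top');S=robot.camera('scene')
P=p2w(T,[[120+y/4,50+x/4] for x,y in [(86,137),(182,113),(238,402),(145,420)]],.157)
print(P.round(4),P.mean(0));l=(P[0]+P[1]-P[2]-P[3])/2;print(np.linalg.norm(l),np.degrees(np.arctan2(l[1],l[0])))
Q=p2w(S,[[160+y/4,320+x/4] for x,y in [(250,372),(365,408)]],.157)
m=Q.mean(0);d=Q[1]-Q[0];print(Q.round(4),m,np.linalg.norm(d),np.degrees(np.arctan2(d[1],d[0]))-90)
a=np.radians(13.8);print('S centre',m-.085*np.array([np.cos(a),np.sin(a),0]))
# rover far wall corners S at .066/.07: outline model
def box(c,pts):print(w2p(c,pts).round(1).tolist())
R=np.array([[np.cos(a),-np.sin(a)],[np.sin(a),np.cos(a)]])
for c,(cx,cy) in((S,(.5603,.382)),(T,(.5601,.3829))):
  X=[[*(np.array([cx,cy])+R@np.array(v)),.07] for v in [(.0925,.036),(.0925,-.036),(-.0925,-.036),(-.0925,.036)]]
  box(c,X)
"
```

```text
[[0.6346 0.4281 0.157 ]
 [0.6481 0.3711 0.157 ]
 [0.4857 0.3333 0.157 ]
 [0.4746 0.3875 0.157 ]] [0.56073162 0.38000661 0.157     ]
0.16590168942070702 13.663945359230654
[[0.6488 0.3741 0.157 ]
 [0.633  0.4299 0.157 ]] [0.64089649 0.40196303 0.157     ] 0.05802854300466521 15.868002671634372
S centre [0.55835008 0.38168769 0.157     ]
[[289.2, 401.7], [277.5, 368.7], [213.1, 388.5], [223.1, 418.3]]
[[156.4, 81.9], [149.4, 109.2], [222.8, 124.6], [229.3, 96.8]]
```

```bash
python3 -m crank '[[[0,0,0,-0.0005,0.025,-0.0005,50],[0,0,0,-0.0005,0.025,-0.0005,50],[0,0,0,0,0.02,0,50],[0,0,0,0,0.006,0,50],[0,0,0,0,0,0,50]]]' 40
python3 -c "
from h import *
plan([.5602,.3827,.0242],-76.2,4)
c=robot.camera('scene')
crop(c,195,315,340,450,'pics/s27.png',5)
c=robot.camera('top')
crop(c,130,240,60,170,'pics/t27.png',5)
"
```

```text
time: 40.02
position: [0.5602, 0.3827, 0.044]
tool_rot: [0.085, -0.702, 0.702, -0.085]
ft_force: [0.3, 0.9, -1.7]
grip_width: 0.0585
t 40.02 now [0.5602 0.3827 0.044 ] psi -76.24 tilt [-0.01 -0.01] F [ 0.3  0.9 -1.7] w 0.0585
[0, np.float64(-0.01), 0, 0.0, 0.0049, 0.0]
[0, np.float64(-0.01), 0, 0.0, 0.0049, 0.0]
[0, np.float64(-0.01), 0, 0.0, 0.0049, 0.0]
[0, np.float64(-0.01), 0, 0.0, 0.0049, 0.0]
```

View pics/s27.png

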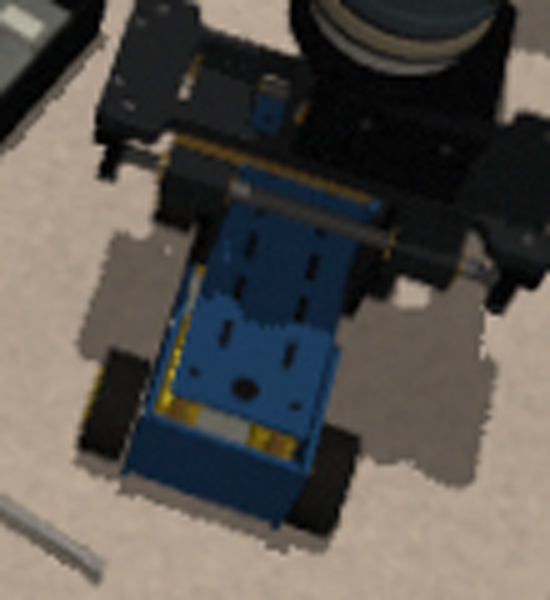

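View pics/t27.png

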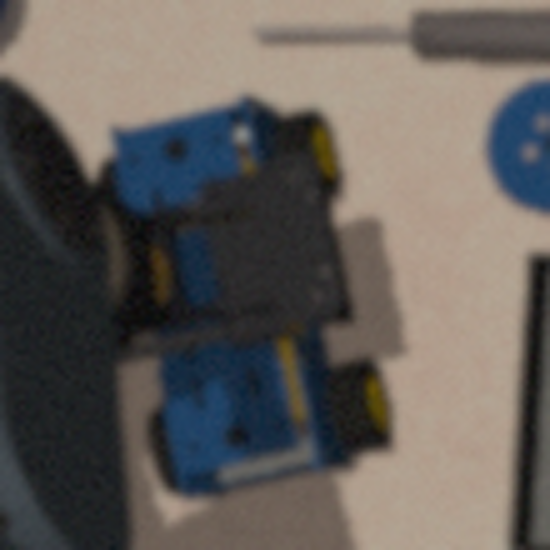

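```bash
python3 -c "
from h import *
a=np.radians(13.76);R=np.array([[np.cos(a),-np.sin(a)],[np.sin(a),np.cos(a)]])
def rect(ctr,l,w,z):return [[*(np.array(ctr)+R@np.array(v)),z] for v in [(l,w),(l,-w),(-l,-w),(-l,w)]]
for n,ctr,(r0,r1,c0,c1) in(('scene',(.5603,.382),(195,315,340,450)),('top',(.5601,.3829),(130,240,60,170))):
  c=robot.camera(n);s=5
  im=cv2.resize(c['img'][r0:r1,c0:c1,::-1],None,fx=s,fy=s,interpolation=cv2.INTER_CUBIC)
  for X,col in((rect((.5602,.3827),.085,.03,.081),(0,255,255)),(rect(ctr,.0925,.036,.070),(255,255,255)),(rect(ctr,.0895,.033,.066),(0,0,255))):
    p=w2p(c,X)[:,::-1];p=((p-[c0,r0]+.5)*s-.5).astype(np.int32)
    cv2.polylines(im,[p],True,col,1)
  cv2.imwrite('pics/o_%s.png'%n,im)
"
```

```text
(no output)
```

View pics/o_scene.png

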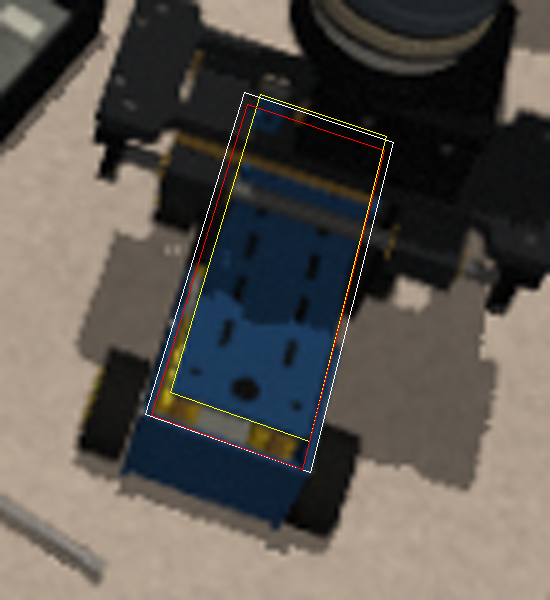

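View pics/o_top.png

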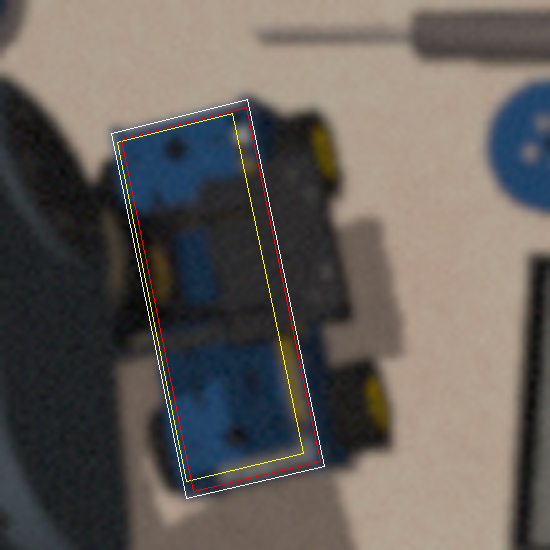

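The overlays match in both views: the plate outline sits inside the trough outline, allowing for its height above it. Lowering into the rover.

```bash
python3 -m crank '[[[0,0,0,0,0.004,0,50],[0,0,0,0,0.004,0,50],[0,0,0,0,0.003,0,50],[0,0,0,0,0.002,0,50],[0,0,0,0,0,0,50]]]' 40
```

```text
time: 40.85
position: [0.56, 0.3826, 0.0308]
tool_rot: [0.085, -0.702, 0.702, -0.085]
ft_force: [-0.7, 0.2, -0.5]
grip_width: 0.0586
```

```bash
python3 -m crank '[[[0,0,0,0,0.002,0,50],[0,0,0,0,0.002,0,50],[0,0,0,0,0.001,0,50],[0,0,0,0,0.001,0,50],[0,0,0,0,0,0,50]]]' 40
```

```text
time: 41.48
position: [0.5601, 0.3827, 0.0251]
tool_rot: [0.085, -0.702, 0.702, -0.085]
ft_force: [-0.5, -0.3, -1.4]
grip_width: 0.0584
```

```bash
python3 -m crank '[[[0,0,0,0,0.001,0,50],[0,0,0,0,0.0005,0,50],[0,0,0,0,0.0005,0,50],[0,0,0,0,0,0,50],[0,0,0,0,0,0,50]]]' 40
```

```text
time: 42.1
position: [0.5603, 0.3828, 0.0241]
tool_rot: [-0.085, 0.702, -0.702, 0.085]
ft_force: [-1.5, -1.2, 5.2]
grip_width: 0.0586
```

Contact came at z = 0.0241, the expected seat height, with no side load on the way down. Letting go and withdrawing straight up.

```bash
python3 -m crank '[[[0,0,0,0,-0.0005,0,80],[0,0,0,0,-0.0005,0,95],[0,0,0,0,0,0,95],[0,0,0,0,0,0,95],[0,0,0,0,-0.01,0,95]]]' 40
python3 -m crank '[[[0,0,0,0,-0.02,0,95],[0,0,0,0,-0.03,0,95],[0,0,0,0,-0.04,0,95],[0,0,0,0.03,-0.04,0.02,95],[0,0,0,0.03,-0.02,0.04,95]]]' 40
python3 -m crank '[[[0,0,0,0.02,0,0.05,95],[0,0,0,0.02,0,0.05,95],[0,0,0,0.02,0,0.05,95],[0,0,0,0,0,0,95],[0,0,0,0,0,0,95]]]' 40
python3 -c "
from h import *
o=robot.get_obs();print(o['position'],o['ft_force'],o['grip_width'])
c=robot.camera('scene');cv2.imwrite('pics/s30.png',c['img'][:,:,::-1])
for b in blue(c,.061):print([round(float(x),3) for x in b])
crop(c,195,315,340,450,'pics/s31.png',5)
c=robot.camera('top');cv2.imwrite('pics/t30.png',c['img'][:,:,::-1])
crop(c,130,240,60,170,'pics/t31.png',5)
"
```

```text
time: 42.72
position: [0.5594, 0.3823, 0.0334]
tool_rot: [0.086, -0.702, 0.702, -0.084]
ft_force: [-0.7, 0.9, 0.3]
grip_width: 0.0824
time: 43.35
position: [0.5174, 0.3112, 0.1885]
tool_rot: [-0.083, 0.703, -0.701, 0.088]
ft_force: [-0.1, 0.1, 0.1]
grip_width: 0.0825
time: 43.98
position: [0.4944, 0.1505, 0.1855]
tool_rot: [-0.083, 0.702, -0.702, 0.085]
ft_force: [-0.1, 0.2, 0.2]
grip_width: 0.0826
[0.49444539 0.15051138 0.18545579] [-0.14057882  0.15642207  0.2390747 ] 0.08258529299193164
[354.0, 426.0, 0.735, 0.544, 63.993, 61.066, 78.2]
[255.0, 312.0, 0.677, 0.241, 63.927, 63.925, -52.721]
[256.0, 392.0, 0.568, 0.383, 216.774, 74.81, 13.654]
[182.0, 126.0, 0.781, -0.235, 157.534, 54.805, -82.946]
```

View pics/s30.png

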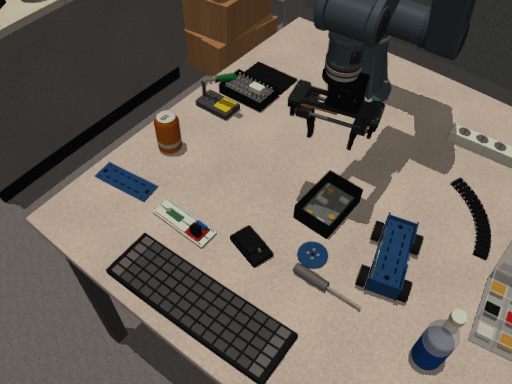

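View pics/s31.png

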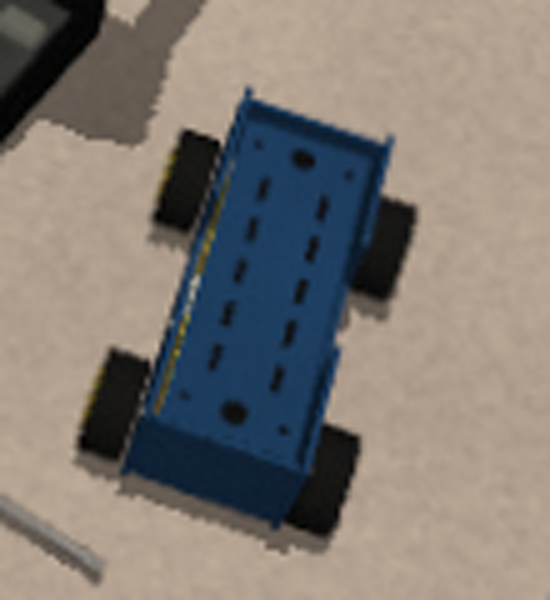

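View pics/t31.png

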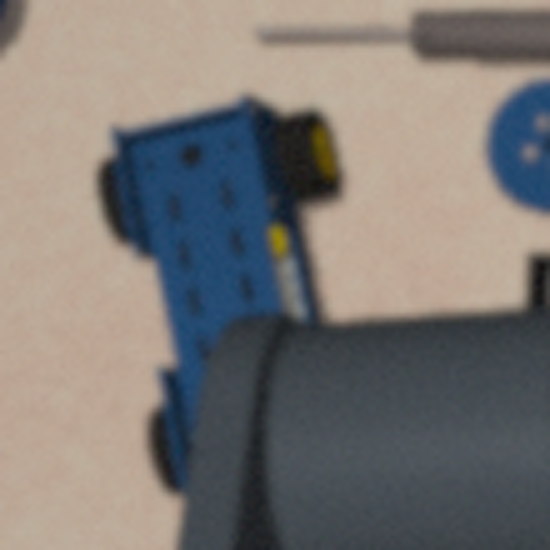

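The plate lies flat inside all four rover walls (scene crop, slots from (265, 185) to (275, 380)). The rover blob is still at (256, 392) with the same angle. The can, stand, box and loose items show where they were, and the arm is clear of everything. Handing in.

```bash
python3 -c "
from rig import robot
print(robot.hand_in())"
```

```text
the job is handed in; nothing more can be done
None
```

The deck plate is in the rover, flat on the standoffs, and I handed the job in at about 44 s of the 72 s allowed.

**What I did:** I took the nearer of the two blue plates. With light side contact I turned it in line with the gap. I then pushed its rear end between the stand and the can with shut fingers until it overhung the desk edge by about 55 mm. There I pinched the overhanging end and rested the plate on the box rims. I took it again by its middle, lowered it into the rover and let go.

**Last checks:**
- **Seat:** contact came at the expected seat height with about 5 N, and the scene picture shows the plate inside all four walls.
- **Other objects:** by eye, the can, stand and loose items show where they were, the box looks unmoved, and the rover's measured outline is unchanged. The arm was clear and the force reading was near zero.
- **Not fully seen:** in the last top picture the arm hid part of the rover, so the final seat check rests on the scene camera and the contact height.

**What failed or disagreed:**
- **First attempt:** pressing on the plate to drag it didn't work; the fingers slid over it and the plate stayed put.
- **First side grip:** it closed just above the plate, so I lowered it and closed again.
- **Fingertip offset:** the tips were about 31 mm higher than the stated 8 mm implies, so I used the measured contact height throughout.
- **Cameras:** they differed by 2 to 3 mm on the plate and rover positions, so I averaged them.

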